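# Lay up cast bars in the bonding jig and clamp them

## Robot

A 6-joint arm with a two-finger parallel gripper is mounted at the origin on the work surface. World frame = base frame: x ahead of the robot, y to its left, z up, the work surface at z = 0. Lengths are in m, angles in rad, forces in N, time in s.
With the tool pointing down it reaches from about 0.275 to 0.725 m from the base axis. Payload 5.6 kg.
Tool frame: the origin (TCP) lies at the centre of the arm's flange, where the gripper is bolted on; the fingertips stand 173 mm ahead of it and the grasp point (between the pads) lies 155 mm ahead of it (robot.tcp_to_grasp is the distance from the TCP to the grasp point, in m); z points along the fingers, y is the line along which they close (so a half turn about z gives the same grasp; the last joint's range is limited). The gripper opens to 85 mm and grips with 20 to 120 N. Pads are 22 mm wide; open, the fingers measure 114 mm over their backs; the gripper's body (76 mm by 85 mm) begins 54 mm behind the grasp point. The pads swing forward as they close: fully open they stand 13 mm farther back than shut.
Start: joints at [1.472, 0.255, 0.108, 0, -1.424, -0.285], TCP at [0.206, 0.51, 0.405] pointing down, gripper open.
Joint ranges: [-2.95, 2.95], [-1.21, 1.97], [-1.09, 1.5], [-2.87, 1.71], [-2.94, -0.07], [-3.05, 3.05]. Speed limits (rad/s): [2.57, 2.57, 3.14, 3.14, 3.14, 3.14].

## Interface

Orientations are given as a 3x3 rotation matrix whose columns are the frame's x, y, z axes.
In Python, from station import robot gives the robot as it stands.
- The arm moves only by the tool arm_command, never from a script. Its argument "motion" is a list of rows, each an object of numbers: "dx", "dy", "dz": the shift along the tool's x, y, z scaled (see below); "ax", "ay", "az": the turn, a rotation vector about the tool's x, y, z scaled (see below). In form: [{"dx": .., "dy": .., "dz": .., "ax": .., "ay": .., "az": ..}, ...]. A call has 1 to 12 rows; each row shifts and turns the commanded pose from where the row before left it, along the tool's axes as they then stand; what a row does not reach is not made up. The controller multiplies each number of a shift by 0.08 m and each number of a turn by 30 degrees. A row lasts 1/12 s, in which the tool goes at most 41.7 mm and 7.16 degrees, less where a joint would pass 70% of its speed; a pose out of reach is approached as far as the arm can. A call with a number of a shift or a turn outside -1 to 1 is refused whole. A call with a gripper value outside its range is refused whole. "jaw" is the opening, from 0 (shut) to 1 (fully open), set as the call begins (left out, the last holds). The fingers move at their own pace and stop on an object; "squeeze" is the grip in N (left out, the last holds). Time passes only in rows, so rows that do not move let the fingers close. It gives the time, the measured TCP pose, the force, the opening and the grip force at its end, in the units of the state.
- robot.get_state(): the state, without advancing time (a new reading comes with each control period).
- robot.read_camera(name): name is "scene" or "top"; returns a dict with "color" (480x640x3 uint8, blue, green, red), "fov_y" (degrees; the focal length in pixels is half the picture's height over the tangent of half this angle, whatever the lens; pixels are square), "cx", "cy" (the principal point, pixels), "dist_coeffs" ([k1, k2, p1, p2, k3] as OpenCV has them; the pictures are not rectified), "R" (3x3) and "t" (3): a world point X has camera coordinates R X + t. Camera axes: x right, y down, z forward; pixel columns grow to the right and rows downward; lengths in m; the calibration is good to about 2 mm. A picture is of the moment at which its call begins. There is no depth.
- robot.hand_in(): hands the job in; it is judged then, once.
Trained networks look in a picture, given as the dict that the camera call returned (one of the last four; its "shot" number tells which), for a name from the list of things; names that differ only in an ending like _2 or _b are one class to them, and where a whole thing is asked for, a point or a joint stands for the part that bears it (a point fixed in the world has none). Each returns a list of dicts, best first, with "p" (0 to 1); they miss things now and then, are a little off and sometimes report something else, mostly with a low value. They report only what shows in the picture. A call takes as long as a camera call. They do not tell look-alikes from the thing itself.
- robot.find_in(query, picture): "at" ([x, y, z] in m, in world coordinates, good to about 4 mm: the middle of the surface that is visible of it).
- robot.masks_of(query, picture): "mask" (480x640 bool, what is visible of it).
The state is a dict: "time_s": time; "q": joint angles; "joint_vel": joint speeds; "tau": joint torques, N m; "tcp_pos": TCP position; "tcp_rot": TCP orientation; "contact_force": force on the tool from outside, world axes, zero at the start; "moment": the same for the moment, N m; "grip_width": finger opening in m; "grip_force": force on a finger pad.
Only numpy, scipy, OpenCV 4.12 (cv2) and the standard library are available. Lean on these libraries where they do the work, as an engineer would, in place of code of your own. Each camera call takes 0.05 s, during which the arm holds its last target. There are 200 camera calls.

## Task

The jaw of the bonding jig was left wound in: wind it right back with the square T-key in the jig's hub, then lay all the cast bars side by side flat on the bed, each with one end pushed home against the end fence, the first one's side against the side stop and each next against the bar before it, with no gaps. Once they are all squared up and not before, wind the jaw up tight on their free ends with the key, and stand the key back in its wooden block. If a bar gets knocked out of place after that, loosen, set it right and clamp again; leave the other things on the bench alone.

Things in the scene. Friction and masses are not known exactly. Their poses are not given: they have to be found in the camera images.
- jig: jig fixed to the bench: aluminium bed plate, top 8 mm above the bench, from x -140 to 120 and y -185 to 135 mm of its frame (origin at bench level; x away from the robot at yaw 0, y left; yaw to 0.2 rad). Steel end fence on its +y edge and side stop on its +x edge, both 26 mm above the bed; at -y the grey drive housing (130 x 66 mm, 28 mm above the bed) with the sliding jaw before it
- corner (a point): inner corner at bed level (x 100, y 105 mm in the jig's frame) where the fence's face (plane y = 0 here) and the stop's face (plane x = 0) meet; axes as the jig's. The bars go at negative x and y, length along y: the first bar's centre at x -18, y -60 mm, the next at x -54, -90, -126. Fence 235 mm and stop 100 mm long from here
- jaw_face (a point): middle of the jaw's rubber face at bed level; the jaw is 148 mm long (along the jig's x), 26 mm high, and slides along the jig's y. Fully open it stands 56 mm clear of the free ends of bars lying against the fence, 176 mm from the fence. The rubber gives about 1 mm for every 4 N
- socket (a point): centre of the mouth of the square recess in the drive's steel hub, 60 mm above the bench, at x 28, y -142 mm in the jig's frame. Recess 18 x 18 mm, 20 mm deep; the hub is a 42 mm square block, 24 mm tall, that turns in place on the housing. This point's axes are the jig's and do not turn with the hub
- drive (a joint): hub angle, 0 to 1.5 rad: 0 = jaw fully open, recess square to the jig; grows clockwise seen from above (hub yaw = jig yaw minus this). A geared rack moves the jaw 50 mm per rad towards the fence; it meets bars lying home at about 1.12 rad. Stiff (0.2 Nm), it stays where left and keeps its grip; 0.4 to 0.6 Nm at the end is tight. Starts at 0.8 to 1.2
- key: T-handled square key, 110 mm tall, 250 g: black cross handle on top 110 mm long (its x), 22 wide (y), 24 high; round steel shaft 21 mm thick; below it a 16 mm square aligned with the handle, from 24 to 8 mm above the lower end, tapering below that to 8 mm. Origin: centre of its lower end, z up. Fits the hub every quarter turn with 1 mm play all round (8 degrees slack). Starts upright in its block
- holder: dark wooden block for the key, fixed, 75 x 75 x 50 mm, origin at the centre of its underside; central round hole in its top, 26 mm wide, 40 mm deep: the standing key's lower end is 10 mm above the bench
- bar1: cast resin bar, 120 mm long (its x) by 36 mm wide (y) by 26 mm high, 110 to 225 g, all alike; origin at the centre of its underside. Starts flat on the bench to the right of the jig. Two to four of the bars are there; the others are absent
- bar2: cast resin bar, 120 mm long (its x) by 36 mm wide (y) by 26 mm high, 110 to 225 g, all alike; origin at the centre of its underside. Starts flat on the bench to the right of the jig. Two to four of the bars are there; the others are absent
- bar3: cast resin bar, 120 mm long (its x) by 36 mm wide (y) by 26 mm high, 110 to 225 g, all alike; origin at the centre of its underside. Starts flat on the bench to the right of the jig. Two to four of the bars are there; the others are absent
- bar4: cast resin bar, 120 mm long (its x) by 36 mm wide (y) by 26 mm high, 110 to 225 g, all alike; origin at the centre of its underside. Starts flat on the bench to the right of the jig. Two to four of the bars are there; the others are absent
- mixing_cup: bystander, to be left alone: white open cup, 95 mm tall, 72 mm wide; origin under its centre
- resin_jar: bystander, to be left alone: amber jar with a black lid, 120 mm tall, 84 mm wide; origin under its centre
- tape_roll: bystander, to be left alone: roll of tape lying flat, 90 mm wide, 25 mm high; origin under its centre
- plaster_piece: bystander, to be left alone: faceted plaster offcut, 120 mm wide, 62 mm high; origin under its centre
- hammer: bystander, to be left alone: hammer lying on the bench, origin near its middle
- scraper: bystander, to be left alone: scraper about 200 mm long, lying at the right of the bench; origin under its centre
- pigment_tin: bystander, to be left alone: steel tin, 66 mm wide, 50 mm tall; origin under its centre
Not all that is in view belongs to the job. Leave any orange look-alike of the bar1 alone.

How it is judged:
By the outcome, as a careful person would: the job done as asked, in the order asked, and still so for the second after the job is handed in, with the robot touching nothing.
Of bar1, bar2, bar3, bar4 only 2 to 4 are there at a start; the rules pass over those that are not, and their reading is None.
At some moment in a run one of bar1, bar2, bar3, bar4 may be knocked a few centimetres aside while the robot is not near it.
It also fails if it takes over 210 s, if anything falls off the work surface, if the arm or the gripper's body presses on something with over 40 N, if the wrist force passes 120 N, or if a joint passes its speed limit or range.

## Working session

There is one attempt and no reset: what is moved stays moved. The work goes in short steps, Python scripts to look and compute and a tool call to move; the robot and the scene stay as the last step left them, time stands still between calls to the robot, and variables do not carry over. Pictures are saved under pics/ and viewed, at most 14 in all, crops included, and the job is handed in when it is done.

Besides the shell and the picture viewer there is one more tool, called after "Request:" as a command line: name --argument value ..., lists and objects as JSON in quotes. arm_command: Moves the arm, as the interface text tells. Shifts and turns lie within -1 to 1; 1 stands for 0.08 m of shift or 30 degrees of turn. Its arguments: {"type":"object","properties":{"motion":{"type":"array","items":{"type":"object","properties":{"dx":{"type":"number","minimum":-1,"maximum":1},"dy":{"type":"number","minimum":-1,"maximum":1},"dz":{"type":"number","minimum":-1,"maximum":1},"ax":{"type":"number","minimum":-1,"maximum":1},"ay":{"type":"number","minimum":-1,"maximum":1},"az":{"type":"number","minimum":-1,"maximum":1}}}},"jaw":{"type":"number"},"squeeze":{"type":"number"}},"required":["motion"]}

```bash
ls; mkdir -p pics; cat > h.py <<'E'
import numpy as np, cv2
from station import robot
def K(p):
    f=240/np.tan(np.radians(p["fov_y"])/2)
    return np.array([[f,0,p["cx"]],[0,f,p["cy"]],[0,0,1.]])
def ray(p,uv,z):
    n=cv2.undistortPoints(np.array(uv,float).reshape(-1,1,2),K(p),np.array(p["dist_coeffs"],float)).reshape(-1,2)
    R=np.array(p["R"]);t=np.array(p["t"]);c=-R.T@t
    d=np.c_[n,np.ones(len(n))]@R
    return c+d*((np.broadcast_to(z,len(n))-c[2])/d[:,2])[:,None]
def proj(p,X):
    return cv2.projectPoints(np.array(X,float).reshape(-1,1,3),cv2.Rodrigues(np.array(p["R"]))[0],np.array(p["t"],float),K(p),np.array(p["dist_coeffs"],float))[0].reshape(-1,2)
E
python3 - <<'E'
from h import *
for n in("scene","top"):
    p=robot.read_camera(n); cv2.imwrite(f"pics/{n}0.png",p["color"])
    print(n,p["fov_y"],-np.array(p["R"]).T@p["t"])
    for q in("bar1","key","holder","socket","jaw_face","jig","corner"):
        print(q,[(round(r["p"],2),np.round(r["at"],3).tolist()) for r in robot.find_in(q,p)][:7])
s=robot.get_state();print(s["time_s"],s["tcp_pos"],s["tcp_rot"],s["grip_width"])
E
```

```text
pics
scene 52.80539945269291 [ 1.13834167 -0.96502027  0.91193986]
bar1 [(0.91, [0.448, -0.31, 0.025]), (0.84, [0.462, -0.168, 0.024]), (0.78, [0.227, -0.403, 0.027]), (0.73, [0.31, -0.24, 0.024]), (0.63, [0.564, -0.51, 0.063]), (0.6, [0.613, -0.32, 0.028])]
key [(0.87, [0.449, 0.358, 0.104])]
holder [(0.98, [0.453, 0.34, 0.039]), (0.33, [0.606, 0.356, 0.045])]
socket [(0.62, [0.526, 0.08, 0.006])]
jaw_face [(0.75, [0.548, 0.076, 0.03])]
jig [(0.97, [0.529, 0.077, 0.003])]
corner [(0.72, [0.527, 0.086, 0.006]), (0.65, [0.772, 0.097, 0.054])]
top 47.84270546865939 [ 0.22912175 -0.01853063  1.33680014]
bar1 [(0.97, [0.447, -0.159, 0.029]), (0.94, [0.441, -0.301, 0.029]), (0.81, [0.218, -0.385, 0.022]), (0.71, [0.501, 0.103, 0.005]), (0.59, [0.301, -0.228, 0.026]), (0.57, [0.602, -0.312, 0.028])]
key [(0.98, [0.444, 0.37, 0.122])]
holder [(0.97, [0.439, 0.351, 0.048])]
socket [(0.6, [0.497, 0.104, 0.002])]
jaw_face [(0.83, [0.54, 0.072, 0.034])]
jig [(0.92, [0.499, 0.107, 0.008]), (0.2, [0.434, -0.471, 0.005])]
corner [(0.83, [0.501, 0.101, 0.006])]
0.8 [0.20591475 0.50997796 0.40466108] [[ 9.27248455e-01 -3.74446660e-01 -4.18849863e-05]
 [-3.74446661e-01 -9.27248454e-01 -3.88045173e-05]
 [-2.43075670e-05  5.16651220e-05 -9.99999998e-01]] 0.08578301982704271
```

View pics/scene0.png

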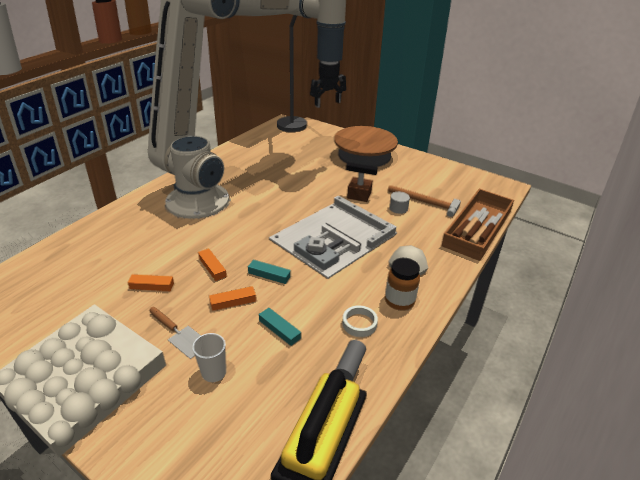

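View pics/top0.png

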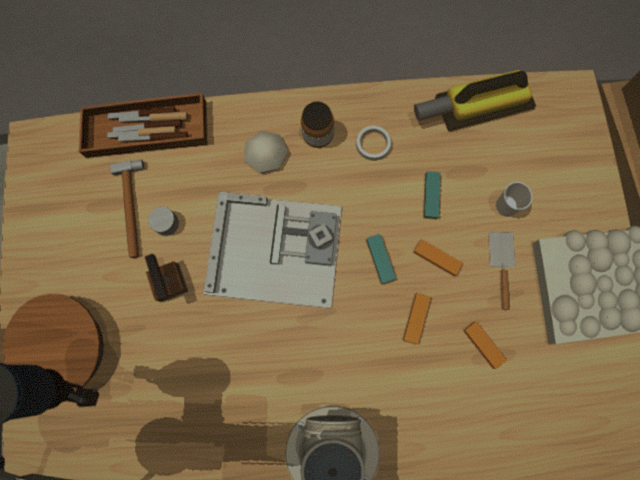

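The two teal bars are at about (381,259) and (432,195) in the top view. The three orange look-alikes at (438,258), (418,318) and (485,344) are to be left alone. The jig's fence is on the left and its stop at the top. The hub is at (320,237) and the key in its block at (158,278). Next I'll take close crops and fit the bars.

```bash
python3 - <<'E'
from h import *
t=cv2.imread("pics/top0.png"); s=cv2.imread("pics/scene0.png")
a=cv2.resize(t[185:310,195:350],None,fx=5,fy=4.7,interpolation=cv2.INTER_CUBIC)
a=cv2.resize(t[187:307,197:352],None,fx=5,fy=5,interpolation=cv2.INTER_CUBIC)
cv2.imwrite("pics/jt.png",a)
b=cv2.resize(s[190:280,262:402],None,fx=5.5,fy=5.5,interpolation=cv2.INTER_CUBIC)
cv2.imwrite("pics/js.png",b)
c=np.hstack([cv2.resize(t[245:305,140:195],None,fx=6,fy=6,interpolation=cv2.INTER_CUBIC),cv2.resize(s[155:215,340:385],None,fx=6,fy=6,interpolation=cv2.INTER_CUBIC)])
cv2.imwrite("pics/k.png",c)
E
```

```text
(no output)
```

View pics/jt.png

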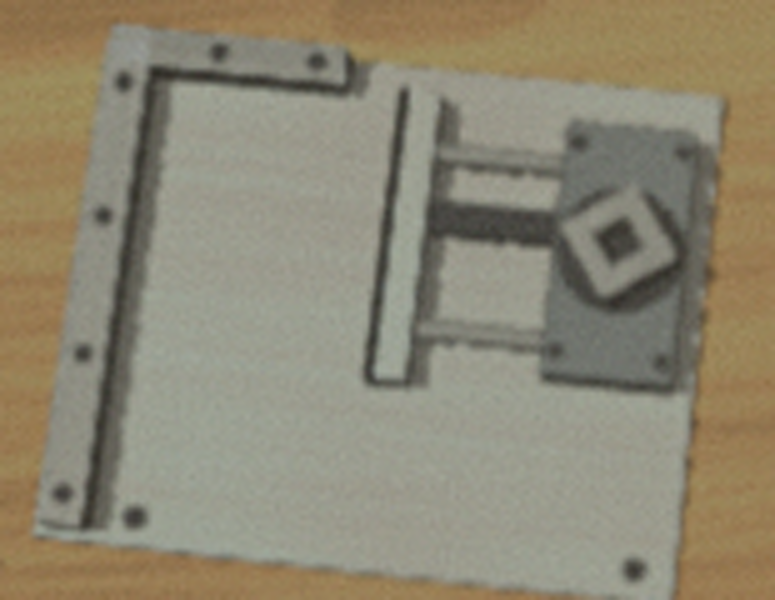

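View pics/js.png

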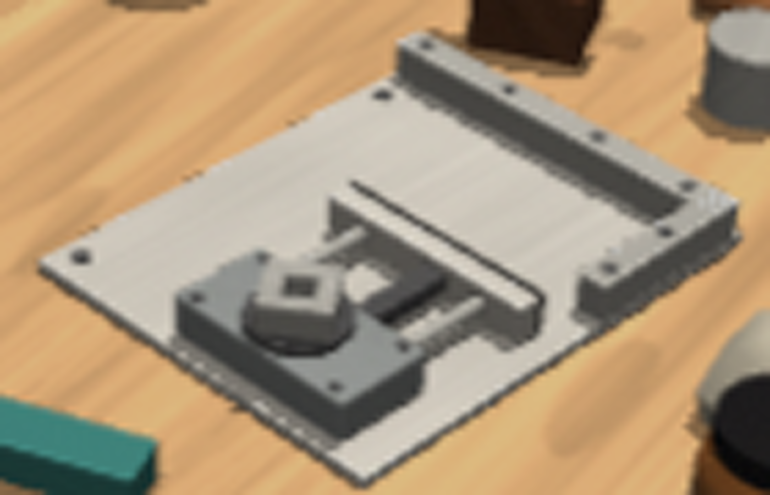

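View pics/k.png

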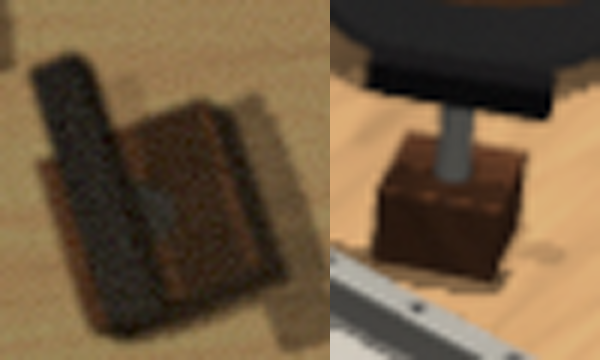

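```bash
cat >> h.py <<'E'
from scipy.optimize import minimize, least_squares
def box(lx,ly,z0,z1): return np.array([[a*lx/2,b*ly/2,c] for a in(-1,1) for b in(-1,1) for c in(z0,z1)])
def sil(p,parts,v):
    c,s=np.cos(v[2]),np.sin(v[2]); m=np.zeros((480*4,640*4),np.uint8)
    for P in parts:
        W=np.c_[P[:,0]*c-P[:,1]*s+v[0],P[:,0]*s+P[:,1]*c+v[1],P[:,2]]
        h=cv2.convexHull(((proj(p,W)+.5)*4*16).astype(np.int32))
        cv2.fillConvexPoly(m,h,1,shift=4)
    return cv2.resize(m.astype(np.float32),(640,480),interpolation=cv2.INTER_AREA)
def iou(p,parts,v,mask):
    a=sil(p,parts,v); return np.minimum(a,mask).sum()/np.maximum(a,mask).sum()
def fit(pm,parts,v0):
    f=lambda v:-sum(iou(p,parts,v,m) for p,m in pm)
    S=np.array([v0]+[np.array(v0)+d for d in np.diag([.008,.008,.15])])
    r=minimize(f,v0,method="Nelder-Mead",options=dict(initial_simplex=S,xatol=2e-4,fatol=1e-4,maxiter=150))
    return r.x,-r.fun/len(pm)
BAR=[box(.12,.036,0,.026)]
def teal(p):
    h=cv2.cvtColor(p["color"],cv2.COLOR_BGR2HSV)
    return cv2.inRange(h,(78,90,20),(100,255,255))
def bars(pics,zs=0.):
    """teal bars from the two pictures; returns list of pose,score"""
    out=[]
    top=[p for p in pics if p["name_"]=="top"][0]
    n,l,st,ce=cv2.connectedComponentsWithStats(teal(top))
    B=[BAR[0]+[0,0,zs]]
    for i in range(1,n):
        if st[i,4]<150: continue
        m=(l==i).astype(np.float32)
        (cx,cy),(w,h),a=cv2.minAreaRect(np.argwhere(l==i)[:,::-1].astype(np.float32))
        q=cv2.boxPoints(((cx,cy),(w,h),a)); e=max((q[1]-q[0],q[2]-q[1]),key=np.linalg.norm)
        c=ray(top,[(cx,cy)],.02+zs)[0]; v0=[c[0],c[1],np.arctan2(-e[0],-e[1])]
        v,s=fit([(top,m)],B,v0)
        for p in pics:
            if p is top: continue
            n2,l2,st2,_=cv2.connectedComponentsWithStats(teal(p))
            k=max(range(1,n2),key=lambda k:(sil(p,B,v)*(l2==k)).sum())
            v2,s2=fit([(p,(l2==k).astype(np.float32))],B,v); out.append((v,s,v2,s2))
    return out
def cam():
    r=[]
    for n in("top","scene"):
        p=robot.read_camera(n);p["name_"]=n;r.append(p)
    return r
JT=dict(((tuple(a)),b) for a,b in [])
E
python3 - <<'E'
from h import *
pics=cam(); top,sc=pics
for b in bars(pics): print("bar",np.round(b[0],4),round(b[1],3),np.round(b[2],4),round(b[3],3))
KEY=[box(.11,.022,.096,.12),box(.019,.019,.05,.1)]
for p in pics:
    m=robot.masks_of("key",p)
    if m:
        v,s=fit([(p,m[0]["mask"].astype(np.float32))],KEY,[.441,.362,-1.8+1.57*0 if 0 else 0.26]); print("key",p["name_"],m[0]["p"],np.round(v,4),s)
    m=robot.masks_of("holder",p)
    if m:
        mk=m[0]["mask"]
        H=[box(.075,.075,0,.05)]
        v,s=fit([(p,mk.astype(np.float32))],H,[.441,.355,.26]); print("holder",np.round(v,4),s)
T=lambda u,v:((u+.5)/5-.5+197,(v+.5)/5-.5+187)
S=lambda u,v:((u+.5)/5.5-.5+262,(v+.5)/5.5-.5+190)
pt=[((120,-185,8),T(727,98)),((100,105,34),T(151,68)),((-135,105,34),T(84,528)),((100,5,34),T(347,88)),((28,-142,60),T(620,241))]
ps=[((-140,-185,8),S(40,268)),((120,-185,8),S(365,479)),((100,105,34),S(683,188)),((120,135,34),S(740,205)),((28,-142,60),S(298,288))]
def res(v,sets):
    o=[]
    for p,pts in sets:
        X=np.array([a for a,_ in pts])/1e3; c,s=np.cos(v[2]),np.sin(v[2])
        W=np.c_[X[:,0]*c-X[:,1]*s+v[0],X[:,0]*s+X[:,1]*c+v[1],X[:,2]]
        o.append((proj(p,W)-[b for _,b in pts]).ravel())
    return np.concatenate(o)
for sets in([(top,pt)],[(sc,ps)],[(top,pt),(sc,ps)]):
    r=least_squares(res,[.5,.08,-.15],args=(sets,),loss="soft_l1"); print("jig",np.round(r.x,4)); print(np.round(r.fun.reshape(-1,2),1).tolist())
v=r.x
# jaw face top z=.034: crop points at top of face line
W=ray(top,[T(406,90),T(367,383)],.034)
c,s=np.cos(v[2]),np.sin(v[2]);L=(W[:,:2]-v[:2])@np.array([[c,-s],[s,c]]); print("jaw jig",L,"drive",(176-(105-L[:,1]*1e3))/50)
H=ray(top,[T(627,187),T(683,242),T(612,303),T(558,235)],.06); d=H-H.mean(0); print(H.mean(0),np.degrees(np.arctan2(d[:,1],d[:,0])), np.linalg.norm(d,axis=1))
E
```

```text
bar [ 0.609  -0.3143 -0.2491] 0.508 [ 0.6068 -0.3122 -0.2141] 0.868
bar [ 0.4548 -0.1627 -2.9837] 0.554 [ 0.4552 -0.1611 -2.9407] 0.852
key top 0.81 [0.4413 0.3697 0.2997] 0.8863155841827393
holder [0.442  0.3703 0.3092] 0.6272305250167847
key scene 0.75 [0.4434 0.3696 0.2715] 0.8305819630622864
holder [0.4427 0.3701 0.2852] 0.8708117604255676
jig [ 0.5164  0.1237 -0.1921]
[[-0.1, -0.0], [-0.0, -0.2], [-0.1, 0.3], [-0.1, -0.4], [0.4, 0.3]]
jig [ 0.5179  0.1231 -0.172 ]
[[-1.5, -0.6], [0.3, 0.3], [0.1, 1.8], [0.4, -2.5], [0.1, -0.0]]
jig [ 0.5172  0.1236 -0.1861]
[[-0.4, -0.8], [-0.3, -0.2], [0.2, 0.3], [-0.4, -0.7], [0.3, -0.4], [-1.7, -1.4], [-0.9, -0.1], [0.1, 2.0], [0.4, -2.2], [-0.6, -0.4]]
jaw jig [[ 0.09986324 -0.02587333]
 [-0.04974317 -0.02405088]] drive [0.90253339 0.93898249]
[ 0.51725734 -0.02027085  0.06      ] [-12.14431156 -95.61467613 167.73425031  78.5185376 ] [0.02740329 0.0304796  0.03051981 0.03021922]
```

```bash
cat >> h.py <<'E'
def yaw(): R=np.array(robot.get_state()["tcp_rot"]); return np.arctan2(R[1,0],R[0,0])
def plan(x,y,z,yw=None,pos=None,y0=None):
    """rotation first (about tool z), then the shift in the turned tool frame, in call units"""
    s=robot.get_state(); y0=yaw() if y0 is None else y0; pos=np.array(s["tcp_pos"]) if pos is None else pos
    if yw is not None:
        d=(yw-y0+np.pi)%(2*np.pi)-np.pi; n=int(np.ceil(abs(np.degrees(d))/6.9)); print("turn az total %.3f rows %d each %.4f (deg %.1f)"%(-np.degrees(d)/30,n,-np.degrees(d)/30/max(n,1),np.degrees(d)))
    else: yw=y0
    e=np.array([x,y,z])-pos; t=np.array([np.cos(yw)*e[0]+np.sin(yw)*e[1],np.sin(yw)*e[0]-np.cos(yw)*e[1],-e[2]])/.08
    n=int(np.ceil(max(np.linalg.norm(t)/.5,1))); print("shift units",np.round(t,3),"rows",n,"each",np.round(t/n,3))
E
python3 -c "
from h import *
plan(.4425,.370,.345,.29)
"
```

```text
turn az total -1.287 rows 6 each -0.2145 (deg 38.6)
shift units [2.333 2.522 0.746] rows 8 each [0.292 0.315 0.093]
```

Request:
arm_command --motion '[{"az":-0.2145},{"az":-0.2145},{"az":-0.2145},{"az":-0.2145},{"az":-0.2145},{"az":-0.2145},{"dx":0.29,"dy":0.315,"dz":0.09},{"dx":0.29,"dy":0.315,"dz":0.09},{"dx":0.29,"dy":0.315,"dz":0.09},{"dx":0.29,"dy":0.315,"dz":0.09},{"dx":0.29,"dy":0.315,"dz":0.09},{"dx":0.29,"dy":0.315,"dz":0.09}]' --jaw 0.7

```text
validation failed for argument at $.mo...
```

```bash
python3 -c "
from h import *
s=robot.get_state();print(s['time_s'],np.round(s['q'],3),np.round(s['tcp_pos'],4),yaw(),s['grip_width'])
plan(.4425,.370,.345,.29)
"
```

```text
1.1 [ 1.472  0.255  0.108  0.    -1.424 -0.285] [0.2059 0.51   0.4047] -0.38382537130337546 0.08533542710584893
turn az total -1.287 rows 6 each -0.2145 (deg 38.6)
shift units [2.333 2.522 0.746] rows 8 each [0.292 0.315 0.093]
```

Request:
arm_command --motion '[{"dx":0,"dy":0,"dz":0,"ax":0,"ay":0,"az":-0.21},{"dx":0,"dy":0,"dz":0,"ax":0,"ay":0,"az":-0.21}]' --jaw 0.7

```text
time_s: 1.27
tcp_pos: [0.2059, 0.51, 0.4047]
tcp_rot: [[0.987, -0.158, 0.0], [-0.158, -0.987, -0.0], [0.0, 0.0, -1.0]]
contact_force: [-0.2, -0.1, 0.4]
grip_width: 0.0637
grip_force: 0.0
```

Request:
arm_command --motion '[{"az":-0.22},{"az":-0.22},{"az":-0.22},{"az":-0.21},{"dx":0.29,"dy":0.31,"dz":0.1},{"dx":0.29,"dy":0.31,"dz":0.1},{"dx":0.29,"dy":0.32,"dz":0.1},{"dx":0.29,"dy":0.32,"dz":0.1},{"dx":0.29,"dy":0.32,"dz":0.1},{"dx":0.29,"dy":0.32,"dz":0.1},{"dx":0.29,"dy":0.31,"dz":0.1},{"dx":0.29,"dy":0.31,"dz":0.1}]'

```text
validation failed for argument at $.mo...
```

```bash
python3 -c "
from h import *
s=robot.get_state();print(s['time_s'],np.round(s['q'],3),np.round(s['tcp_pos'],4),yaw(),s['grip_width'])
plan(.4425,.370,.262,.29)
"
```

```text
1.2667 [ 1.472  0.255  0.108  0.    -1.424 -0.06 ] [0.2059 0.51   0.4047] -0.15898905773879374 0.06373773602483004
turn az total -0.858 rows 4 each -0.2144 (deg 25.7)
shift units [2.333 2.522 1.783] rows 8 each [0.292 0.315 0.223]
```

Request:
arm_command --motion '[{"dx":0,"dy":0,"dz":0,"ax":0,"ay":0,"az":-0.21},{"dx":0,"dy":0,"dz":0,"ax":0,"ay":0,"az":-0.21},{"dx":0,"dy":0,"dz":0,"ax":0,"ay":0,"az":-0.22},{"dx":0,"dy":0,"dz":0,"ax":0,"ay":0,"az":-0.22},{"dx":0.29,"dy":0.31,"dz":0.1,"ax":0,"ay":0,"az":0},{"dx":0.29,"dy":0.31,"dz":0.1,"ax":0,"ay":0,"az":0},{"dx":0.29,"dy":0.32,"dz":0.1,"ax":0,"ay":0,"az":0},{"dx":0.29,"dy":0.32,"dz":0.1,"ax":0,"ay":0,"az":0},{"dx":0.29,"dy":0.32,"dz":0.1,"ax":0,"ay":0,"az":0},{"dx":0.29,"dy":0.32,"dz":0.1,"ax":0,"ay":0,"az":0},{"dx":0.29,"dy":0.31,"dz":0.1,"ax":0,"ay":0,"az":0},{"dx":0.29,"dy":0.31,"dz":0.1,"ax":0,"ay":0,"az":0}]'

```text
time_s: 2.27
tcp_pos: [0.4422, 0.3679, 0.3405]
tcp_rot: [[0.959, 0.283, 0.0], [0.283, -0.959, 0.0], [0.0, -0.0, -1.0]]
contact_force: [0.7, 0.6, 0.0]
grip_width: 0.0597
grip_force: 0.0
```

```bash
python3 -c "
from h import *
s=robot.get_state();print(s['time_s'],np.round(s['q'],3),np.round(s['tcp_pos'],4),yaw(),s['grip_width'])
plan(.4425,.370,.262,.29)
"
```

```text
2.2667 [ 0.966  0.331  0.049  0.    -1.288  0.892] [0.4422 0.3679 0.3405] 0.2864768061925912 0.05974798381731338
turn az total -0.007 rows 1 each -0.0067 (deg 0.2)
shift units [ 0.011 -0.024  0.981] rows 2 each [ 0.005 -0.012  0.49 ]
```

Request:
arm_command --motion '[{"dx":0.01,"dy":-0.02,"dz":0.25,"ax":0,"ay":0,"az":0},{"dx":0,"dy":0,"dz":0.25,"ax":0,"ay":0,"az":0},{"dx":0,"dy":0,"dz":0.25,"ax":0,"ay":0,"az":0},{"dx":0,"dy":0,"dz":0.23,"ax":0,"ay":0,"az":0},{"dx":0,"dy":0,"dz":0,"ax":0,"ay":0,"az":0}]'

```text
time_s: 2.68
tcp_pos: [0.4403, 0.3697, 0.2583]
tcp_rot: [[0.96, 0.282, -0.005], [0.281, -0.96, -0.005], [-0.007, 0.003, -1.0]]
contact_force: [-0.5, -0.3, -0.6]
grip_width: 0.0599
grip_force: 0.0
```

Request:
arm_command --motion '[{"dx":0,"dy":0,"dz":0,"ax":0,"ay":0,"az":0},{"dx":0,"dy":0,"dz":0,"ax":0,"ay":0,"az":0},{"dx":0,"dy":0,"dz":0,"ax":0,"ay":0,"az":0},{"dx":0,"dy":0,"dz":0,"ax":0,"ay":0,"az":0},{"dx":0,"dy":0,"dz":0,"ax":0,"ay":0,"az":0},{"dx":0,"dy":0,"dz":0,"ax":0,"ay":0,"az":0}]' --jaw 0 --squeeze 60

```text
time_s: 3.18
tcp_pos: [0.4416, 0.3711, 0.2641]
tcp_rot: [[0.959, 0.283, 0.002], [0.283, -0.959, 0.002], [0.003, -0.001, -1.0]]
contact_force: [-0.5, -0.3, 5.8]
grip_width: 0.0212
grip_force: 59.6
```

```bash
python3 -c "
from h import *
s=robot.get_state();print(s['time_s'],np.round(s['q'],3),np.round(s['tcp_pos'],4),yaw(),s['grip_width'],s['grip_force'],s['contact_force'],s['moment'])
p=robot.read_camera('scene');cv2.imwrite('pics/g1.png',cv2.resize(p['color'][110:230,300:430],None,fx=4,fy=4,interpolation=cv2.INTER_CUBIC))
plan(.5173,-.0203,.36,-1.07,pos=np.array([.4425,.37,.36]))
"
```

```text
3.1833 [ 9.700e-01  3.860e-01 -7.400e-02  1.000e-03 -1.108e+00  8.870e-01] [0.4416 0.3711 0.2641] 0.28687779365941324 0.02124121569590914 59.636587500572205 [-0.49199208 -0.27930035  5.82002097] [-0.27782419  0.19870352  0.00297498]
turn az total 2.591 rows 12 each 0.2160 (deg -77.7)
shift units [ 4.729  1.522 -0.   ] rows 10 each [ 0.473  0.152 -0.   ]
```

View pics/g1.png

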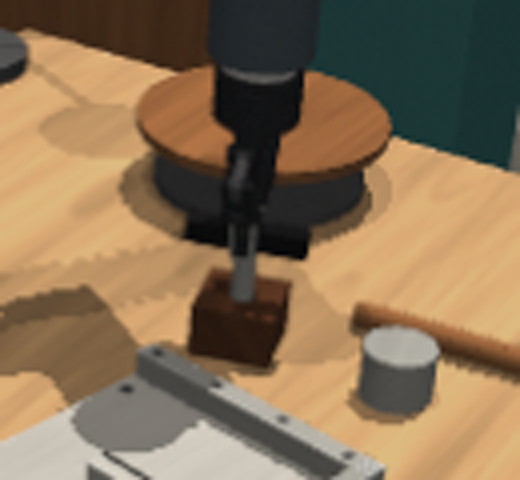

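Request:
arm_command --motion '[{"dx":0,"dy":0,"dz":-0.15,"ax":0,"ay":0,"az":0},{"dx":0,"dy":0,"dz":-0.3,"ax":0,"ay":0,"az":0},{"dx":0,"dy":0,"dz":-0.35,"ax":0,"ay":0,"az":0},{"dx":0,"dy":0,"dz":-0.35,"ax":0,"ay":0,"az":0},{"dx":-0.02,"dy":0.2,"dz":0,"ax":0,"ay":0,"az":0},{"dx":-0.04,"dy":0.4,"dz":0,"ax":0,"ay":0,"az":0},{"dx":-0.04,"dy":0.45,"dz":0,"ax":0,"ay":0,"az":0},{"dx":-0.04,"dy":0.45,"dz":0,"ax":0,"ay":0,"az":0},{"dx":-0.04,"dy":0.45,"dz":0,"ax":0,"ay":0,"az":0},{"dx":-0.04,"dy":0.45,"dz":0,"ax":0,"ay":0,"az":0},{"dx":-0.04,"dy":0.45,"dz":0,"ax":0,"ay":0,"az":0},{"dx":-0.04,"dy":0.45,"dz":0,"ax":0,"ay":0,"az":0}]'

```text
time_s: 4.23
tcp_pos: [0.4923, 0.1089, 0.3537]
tcp_rot: [[0.959, 0.283, -0.001], [0.283, -0.959, 0.0], [-0.001, -0.001, -1.0]]
contact_force: [1.2, 1.0, -2.0]
grip_width: 0.0214
grip_force: 59.6
```

Request:
arm_command --motion '[{"dx":-0.04,"dy":0.45,"dz":0,"ax":0,"ay":0,"az":0.1},{"dx":0,"dy":0,"dz":0,"ax":0,"ay":0,"az":0.22},{"dx":0,"dy":0,"dz":0,"ax":0,"ay":0,"az":0.22},{"dx":0,"dy":0,"dz":0,"ax":0,"ay":0,"az":0.22},{"dx":0,"dy":0,"dz":0,"ax":0,"ay":0,"az":0.22},{"dx":0,"dy":0,"dz":0,"ax":0,"ay":0,"az":0.22},{"dx":0,"dy":0,"dz":0,"ax":0,"ay":0,"az":0.22},{"dx":0,"dy":0,"dz":0,"ax":0,"ay":0,"az":0.22},{"dx":0,"dy":0,"dz":0,"ax":0,"ay":0,"az":0.22},{"dx":0,"dy":0,"dz":0,"ax":0,"ay":0,"az":0.22},{"dx":0,"dy":0,"dz":0,"ax":0,"ay":0,"az":0.22},{"dx":0,"dy":0,"dz":0,"ax":0,"ay":0,"az":0.22}]'

```text
time_s: 5.23
tcp_pos: [0.4994, 0.0751, 0.3535]
tcp_rot: [[0.507, -0.862, -0.001], [-0.862, -0.507, 0.0], [-0.001, 0.001, -1.0]]
contact_force: [-0.4, 0.7, -3.1]
grip_width: 0.0212
grip_force: 59.9
```

```bash
python3 -c "
from h import *
s=robot.get_state();print(s['time_s'],np.round(s['q'],3),np.round(s['tcp_pos'],4),yaw(),s['grip_width'],s['grip_force'],s['contact_force'],s['moment'])
plan(.5173,-.0203,.330,-1.07)
for n in ('scene','top'):
  p=robot.read_camera(n)
  m=robot.masks_of('key',p)
  if m:
    K1=[box(.11,.022,.086+.1,.11+.1),box(.02,.02,.02+.1,.186)]
    z=s['tcp_pos'][2]-.254; K1=[a+[0,0,z-.1] for a in K1]
    v,sc=fit([(p,m[0]['mask'].astype(np.float32))],K1,[*s['tcp_pos'][:2],-1.07]);print(n,v,sc,m[0]['p'])
  ims=p['color']
  c=proj(p,[[.5173,-.0203,.11]])[0].astype(int);cv2.imwrite('pics/h_%s.png'%n,cv2.resize(ims[c[1]-60:c[1]+60,c[0]-80:c[0]+80],None,fx=2.5,fy=2.5,interpolation=cv2.INTER_CUBIC))
a=cv2.imread('pics/h_scene.png');b=cv2.imread('pics/h_top.png');cv2.imwrite('pics/h1.png',np.hstack([a,b]))
"
```

```text
5.2333 [ 4.600e-01  1.890e-01 -1.080e-01 -1.000e-03 -1.275e+00  7.200e-02] [0.4994 0.0751 0.3535] -1.0390408992671594 0.021172725663866947 59.88851845264435 [-0.35238548  0.70900749 -3.14420906] [-0.01052264 -0.02112392  0.02335369]
turn az total 0.059 rows 1 each 0.0591 (deg -1.8)
shift units [1.154 0.377 0.294] rows 3 each [0.385 0.126 0.098]
scene [ 0.50218339  0.07350561 -1.03299723] 0.8604142069816589 0.79
top [ 0.4987216   0.07413353 -1.03918048] 0.42179927229881287 0.68
```

View pics/h1.png

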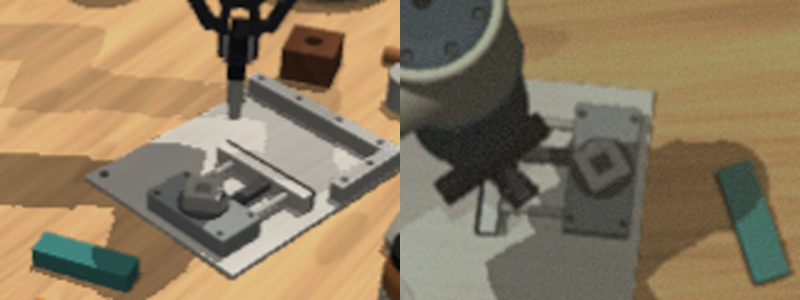

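The key is held upright in the gripper, and the hub's recess is clear in the right-hand view at about (600,162). I'll move over the hub.

Request:
arm_command --motion '[{"dx":0.2,"dy":0.06,"dz":0,"ax":0,"ay":0,"az":0.06},{"dx":0.36,"dy":0.12,"dz":0.1,"ax":0,"ay":0,"az":0},{"dx":0.36,"dy":0.12,"dz":0.15,"ax":0,"ay":0,"az":0},{"dx":0.22,"dy":0.07,"dz":0.1,"ax":0,"ay":0,"az":0},{"dx":0,"dy":0,"dz":0,"ax":0,"ay":0,"az":0},{"dx":0,"dy":0,"dz":0,"ax":0,"ay":0,"az":0},{"dx":0,"dy":0,"dz":0,"ax":0,"ay":0,"az":0}]'

```text
time_s: 6.02
tcp_pos: [0.5187, -0.0186, 0.3264]
tcp_rot: [[0.486, -0.874, 0.0], [-0.874, -0.486, 0.0], [-0.0, -0.0, -1.0]]
contact_force: [-0.7, 0.8, -1.8]
grip_width: 0.0212
grip_force: 59.9
```

```bash
python3 -c "
from h import *
s=robot.get_state();print(s['time_s'],np.round(s['q'],3),np.round(s['tcp_pos'],4),yaw(),s['contact_force'],s['moment'])
plan(.5170,-.0200,.318,-1.07)
for n in ('scene','top'):
  p=robot.read_camera(n)
  m=robot.masks_of('key',p)
  if m:
    K1=[box(.11,.022,.086+.1,.11+.1),box(.02,.02,.02+.1,.186),box(.016,.016,.108,.124),box(.008,.008,.1,.124)]
    z=s['tcp_pos'][2]-.254; K1=[a+[0,0,z-.1] for a in K1]
    v,sc=fit([(p,m[0]['mask'].astype(np.float32))],K1,[*s['tcp_pos'][:2],-1.07]);print(n,v,sc,m[0]['p'])
  c=proj(p,[[.5173,-.0203,.09]])[0].astype(int);cv2.imwrite('pics/h_%s.png'%n,cv2.resize(p['color'][c[1]-40:c[1]+35,c[0]-40:c[0]+40],None,fx=5,fy=5,interpolation=cv2.INTER_CUBIC))
a=cv2.imread('pics/h_scene.png');b=cv2.imread('pics/h_top.png');cv2.imwrite('pics/h2.png',np.hstack([a,b]))
"
```

```text
6.0167 [ 0.266  0.232 -0.124 -0.    -1.214  0.242] [ 0.5187 -0.0186  0.3264] -1.063042421944683 [-0.67897521  0.7968679  -1.77902858] [ 0.04415433 -0.04931597  0.10142569]
turn az total 0.013 rows 1 each 0.0133 (deg -0.4)
shift units [0.005 0.028 0.105] rows 1 each [0.005 0.028 0.105]
scene [ 0.520496   -0.01874071 -1.0052292 ] 0.7790024280548096 0.55
top [ 0.51762192 -0.01900343 -1.09016955] 0.3719426393508911 0.76
```

View pics/h2.png

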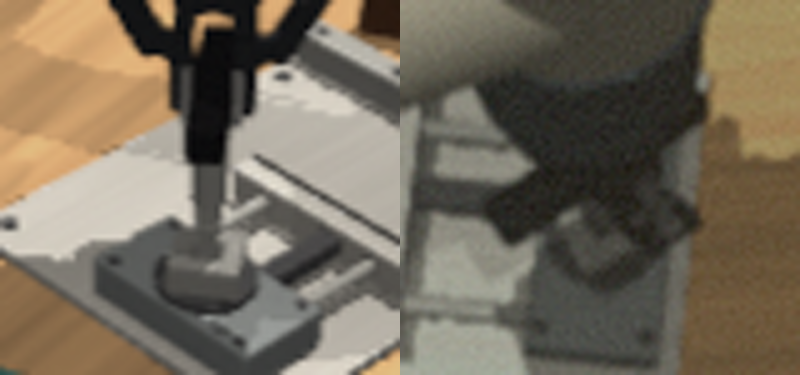

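Request:
arm_command --motion '[{"dx":0.01,"dy":0.03,"dz":0.06,"ax":0,"ay":0,"az":0},{"dx":0,"dy":0,"dz":0.05,"ax":0,"ay":0,"az":0},{"dx":0,"dy":0,"dz":0.05,"ax":0,"ay":0,"az":0},{"dx":0,"dy":0,"dz":0.05,"ax":0,"ay":0,"az":0},{"dx":0,"dy":0,"dz":0.05,"ax":0,"ay":0,"az":0},{"dx":0,"dy":0,"dz":0.03,"ax":0,"ay":0,"az":0},{"dx":0,"dy":0,"dz":0,"ax":0,"ay":0,"az":0},{"dx":0,"dy":0,"dz":0,"ax":0,"ay":0,"az":0}]'

```text
time_s: 6.88
tcp_pos: [0.5177, -0.0199, 0.303]
tcp_rot: [[0.485, -0.875, 0.002], [-0.875, -0.485, 0.002], [-0.0, -0.003, -1.0]]
contact_force: [3.4, 5.1, -3.2]
grip_width: 0.0214
grip_force: 59.8
```

```bash
python3 -c "
from h import *
s=robot.get_state();print(s['time_s'],np.round(s['tcp_pos'],4),yaw(),s['contact_force'],s['moment'],s['grip_width'])
"
```

```text
6.8833 [ 0.5177 -0.0199  0.303 ] -1.064441113279016 [ 3.39278209  5.10797751 -3.18034577] [ 1.6024598  -1.60110558 -0.0472426 ] 0.021368259918383134
```

Request:
arm_command --motion '[{"dx":0,"dy":-0.02,"dz":0.03,"ax":0,"ay":0,"az":0},{"dx":0,"dy":0,"dz":0.04,"ax":0,"ay":0,"az":0},{"dx":0,"dy":0,"dz":0.04,"ax":0,"ay":0,"az":0},{"dx":0,"dy":0,"dz":0,"ax":0,"ay":0,"az":0},{"dx":0,"dy":0,"dz":0,"ax":0,"ay":0,"az":0}]'

```text
time_s: 7.3
tcp_pos: [0.5185, -0.0196, 0.2941]
tcp_rot: [[0.485, -0.875, 0.0], [-0.875, -0.485, 0.0], [-0.0, -0.0, -1.0]]
contact_force: [2.7, 4.6, 0.4]
grip_width: 0.0211
grip_force: 60.3
```

```bash
python3 -c "
from h import *
s=robot.get_state();print(s['time_s'],np.round(s['tcp_pos'],4),yaw(),s['contact_force'],s['moment'],s['grip_width'])
"
```

```text
7.3 [ 0.5185 -0.0196  0.2941] -1.0644652351239015 [2.66755361 4.58000282 0.41887591] [ 1.78720927 -0.68638637 -0.06072344] 0.021124600780151995
```

Request:
arm_command --motion '[{"dx":0,"dy":-0.01,"dz":0,"ax":0,"ay":0,"az":-0.1},{"dx":0,"dy":0,"dz":0,"ax":0,"ay":0,"az":-0.15},{"dx":0,"dy":0,"dz":0,"ax":0,"ay":0,"az":-0.15},{"dx":0,"dy":0,"dz":0,"ax":0,"ay":0,"az":-0.15},{"dx":0,"dy":0,"dz":0,"ax":0,"ay":0,"az":-0.15},{"dx":0,"dy":0,"dz":0,"ax":0,"ay":0,"az":-0.15},{"dx":0,"dy":0,"dz":0,"ax":0,"ay":0,"az":-0.15},{"dx":0,"dy":0,"dz":0,"ax":0,"ay":0,"az":-0.15},{"dx":0,"dy":0,"dz":0,"ax":0,"ay":0,"az":-0.15},{"dx":0,"dy":0,"dz":0,"ax":0,"ay":0,"az":-0.15},{"dx":0,"dy":0,"dz":0,"ax":0,"ay":0,"az":-0.1},{"dx":0,"dy":0,"dz":0,"ax":0,"ay":0,"az":0}]'

```text
time_s: 8.3
tcp_pos: [0.5186, -0.0191, 0.2941]
tcp_rot: [[0.969, -0.248, -0.001], [-0.248, -0.969, 0.001], [-0.002, -0.001, -1.0]]
contact_force: [-1.1, 5.4, 3.1]
grip_width: 0.0212
grip_force: 60.7
```

```bash
python3 -c "
from h import *
s=robot.get_state();print(s['time_s'],np.round(s['q'],3),np.round(s['tcp_pos'],4),yaw(),s['contact_force'],s['moment'],s['grip_width'])
"
```

```text
8.3 [ 2.650e-01  2.570e-01 -1.780e-01 -1.000e-03 -1.137e+00  1.056e+00] [ 0.5186 -0.0191  0.2941] -0.2504782027176902 [-1.09794481  5.4177853   3.10672735] [ 2.36895798  0.49802071 -0.08138377] 0.02123008217804991
```

Request:
arm_command --motion '[{"dx":0,"dy":0,"dz":0,"ax":0,"ay":0,"az":-0.09},{"dx":0,"dy":0,"dz":0,"ax":0,"ay":0,"az":-0.09},{"dx":0,"dy":0,"dz":0,"ax":0,"ay":0,"az":-0.09},{"dx":0,"dy":0,"dz":0,"ax":0,"ay":0,"az":0},{"dx":0,"dy":0,"dz":0,"ax":0,"ay":0,"az":0}]'

```text
time_s: 8.72
tcp_pos: [0.5185, -0.0191, 0.2941]
tcp_rot: [[0.994, -0.111, -0.002], [-0.111, -0.994, 0.001], [-0.002, -0.001, -1.0]]
contact_force: [-1.0, 5.5, 2.6]
grip_width: 0.0209
grip_force: 60.7
```

```bash
python3 -c "
from h import *
s=robot.get_state();print(s['time_s'],np.round(s['tcp_pos'],4),yaw(),s['contact_force'],s['moment'],s['grip_width'])
"
```

```text
8.7167 [ 0.5185 -0.0191  0.2941] -0.11171473137809723 [-1.04857171  5.54194996  2.57325152] [ 2.42259831  0.68621989 -0.14600091] 0.020895147585776094
```

Request:
arm_command --motion '[{"dx":0,"dy":0,"dz":0,"ax":0,"ay":0,"az":-0.08},{"dx":0,"dy":0,"dz":0,"ax":0,"ay":0,"az":-0.08},{"dx":0,"dy":0,"dz":0,"ax":0,"ay":0,"az":0},{"dx":0,"dy":0,"dz":0,"ax":0,"ay":0,"az":0}]'

```text
time_s: 9.05
tcp_pos: [0.5185, -0.0192, 0.2941]
tcp_rot: [[1.0, -0.028, -0.002], [-0.028, -1.0, 0.001], [-0.002, -0.001, -1.0]]
contact_force: [-1.9, 5.7, 3.3]
grip_width: 0.0208
grip_force: 60.7
```

```bash
python3 -c "
from h import *
s=robot.get_state();print(s['time_s'],np.round(s['tcp_pos'],4),yaw(),s['contact_force'],s['moment'],s['grip_width'])
p=robot.read_camera('top');v=(.5168,.1236,-.19)
c,sn=np.cos(v[2]),np.sin(v[2])
a=p['color'][187:307,197:352];cv2.imwrite('pics/jt2.png',cv2.resize(a,None,fx=5,fy=5,interpolation=cv2.INTER_CUBIC))
"
```

```text
9.05 [ 0.5185 -0.0192  0.2941] -0.028052543310097728 [-1.87150284  5.74802053  3.34524731] [ 2.28141154  0.71717994 -0.13740088] 0.02081294629441635
```

View pics/jt2.png

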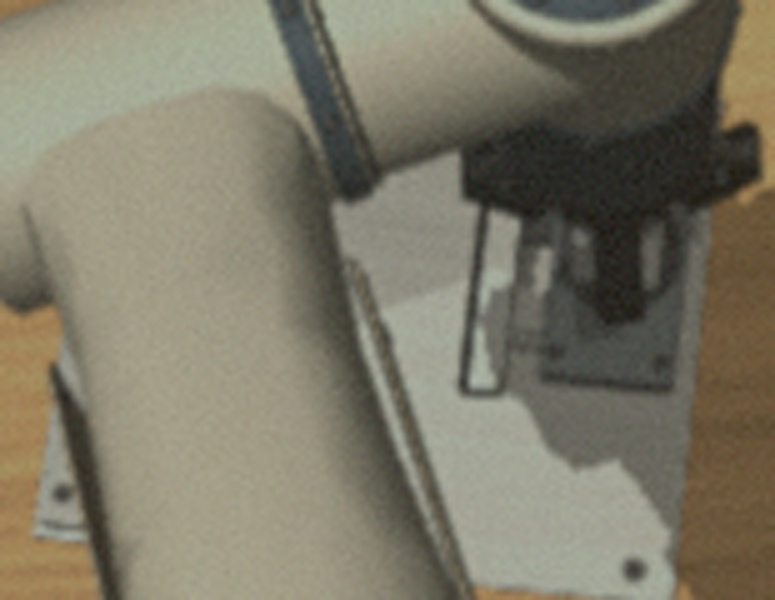

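Request:
arm_command --motion '[{"dx":0,"dy":0,"dz":0,"ax":0,"ay":0,"az":-0.07},{"dx":0,"dy":0,"dz":0,"ax":0,"ay":0,"az":-0.07},{"dx":0,"dy":0,"dz":0,"ax":0,"ay":0,"az":0},{"dx":0,"dy":0,"dz":0,"ax":0,"ay":0,"az":0}]'

```text
time_s: 9.43
tcp_pos: [0.5184, -0.0192, 0.2941]
tcp_rot: [[0.999, 0.044, -0.002], [0.044, -0.999, 0.001], [-0.002, -0.001, -1.0]]
contact_force: [-2.3, 5.7, 2.4]
grip_width: 0.0213
grip_force: 61.0
```

```bash
cat > j.py <<'E'
from h import *
s=robot.get_state();print(s['time_s'],np.round(s['q'],3),np.round(s['tcp_pos'],4),'yaw',round(yaw(),4),np.round(s['contact_force'],1),np.round(s['moment'],3),round(s['grip_width'],4),round(s['grip_force'],1))
E
python3 - <<'E'
from j import *
p=robot.read_camera('top')
T=lambda u,v:((u+.5)/5-.5+197,(v+.5)/5-.5+187)
v=(.5168,.1236,-.19);c,s=np.cos(v[2]),np.sin(v[2])
# jaw face edge: column search along row ~ 60..75 px rows; find dark line (rubber) minimum
for r in range(251,263):
    row=p['color'][r,280:300].astype(float).mean(1); k=int(np.argmin(row)); 
    W=ray(p,[(280+k-.7,r)],.034)[0]; print(280+k,np.round(row[k]),round(105-1e3*(-(W[0]-v[0])*s+(W[1]-v[1])*c)-0,1),end=' | ')
E
```

```text
9.4333 [ 0.265  0.257 -0.178 -0.002 -1.138  1.351] [ 0.5184 -0.0192  0.2941] yaw 0.0443 [-2.3  5.7  2.4] [ 2.322  0.766 -0.493] 0.0213 61.0
291 58.0 175.2 | 291 64.0 175.5 | 291 77.0 175.8 | 291 74.0 176.1 | 290 68.0 173.9 | 290 69.0 174.2 | 290 65.0 174.5 | 290 61.0 174.8 | 290 55.0 175.1 | 290 60.0 175.3 | 290 73.0 175.6 | 290 77.0 175.9 |
```

The jaw face now reads about 175.5 mm from the fence and the torque rose at the end, so it is fully open. I'll leave the key standing in the hub, well clear of the bar area, and fetch the bars.

Request:
arm_command --motion '[{"dx":0,"dy":0,"dz":0,"ax":0,"ay":0,"az":0.1},{"dx":0,"dy":0,"dz":0,"ax":0,"ay":0,"az":0},{"dx":0,"dy":0,"dz":0,"ax":0,"ay":0,"az":0}]'

```text
time_s: 9.73
tcp_pos: [0.5185, -0.0191, 0.2941]
tcp_rot: [[1.0, -0.007, -0.002], [-0.007, -1.0, 0.001], [-0.002, -0.001, -1.0]]
contact_force: [-1.5, 4.9, 1.9]
grip_width: 0.021
grip_force: 60.8
```

Request:
arm_command --motion '[{"dx":0,"dy":0,"dz":0,"ax":0,"ay":0,"az":0},{"dx":0,"dy":0,"dz":0,"ax":0,"ay":0,"az":0},{"dx":0,"dy":0,"dz":0,"ax":0,"ay":0,"az":0},{"dx":0,"dy":0,"dz":0,"ax":0,"ay":0,"az":0},{"dx":0,"dy":0,"dz":-0.2,"ax":0,"ay":0,"az":0},{"dx":0,"dy":0,"dz":-0.4,"ax":0,"ay":0,"az":0},{"dx":0,"dy":0,"dz":-0.4,"ax":0,"ay":0,"az":0},{"dx":0,"dy":0,"dz":-0.4,"ax":0,"ay":0,"az":0},{"dx":0,"dy":0,"dz":0,"ax":0,"ay":0,"az":0}]' --jaw 0.7

```text
time_s: 10.48
tcp_pos: [0.5201, -0.02, 0.4133]
tcp_rot: [[1.0, -0.007, 0.012], [-0.007, -1.0, -0.001], [0.012, 0.001, -1.0]]
contact_force: [0.3, -0.2, 0.9]
grip_width: 0.0601
grip_force: 0.0
```

```bash
python3 - <<'E'
from j import *
pics=cam()
for b in bars(pics): print("bar",np.round(b[0],4),round(b[1],3),np.round(b[2],4),round(b[3],3))
m=teal(pics[0]); print(m.sum()/255)
cv2.imwrite('pics/b.png',np.hstack([pics[0]['color'][160:300,340:470],cv2.cvtColor(m[160:300,340:470],cv2.COLOR_GRAY2BGR)]))
for n,p in zip(('top','scene'),pics):
  for mm in robot.masks_of('bar1',p)[:7]:
    k=mm['mask']; c=p['color'][k].mean(0)
    ys,xs=np.nonzero(k); print(n,round(mm['p'],2),k.sum(),xs.mean().round(),ys.mean().round(),c.round())
    if c[2]<c[1]:
      g=ray(p,[(xs.mean(),ys.mean())],.018)[0]
      best=max((fit([(p,k.astype(np.float32))],BAR,[g[0],g[1],a]) for a in (-.2,.2)),key=lambda r:r[1]); print(np.round(best[0],4),best[1])
E
```

```text
10.4833 [ 0.264  0.19   0.044  0.004 -1.414  1.3  ] [ 0.5201 -0.02    0.4133] yaw -0.0065 [ 0.3 -0.2  0.9] [ 0.003 -0.122  0.013] 0.0601 0.0
bar [ 0.6111 -0.3145 -0.2425] 0.638 [ 0.6079 -0.3118 -0.2027] 0.869
bar [ 0.4333 -0.1688 -3.0357] 0.384 [ 0.4545 -0.1632 -2.9824] 0.871
783.0
top 0.87 798 484.0 345.0 [ 42.  97. 150.]
top 0.73 331 320.0 234.0 [36. 42. 43.]
top 0.72 732 431.0 195.0 [ 88. 102.  70.]
[ 0.607  -0.3121 -0.1862] 0.9487704634666443
top 0.72 709 437.0 257.0 [ 41.  95. 149.]
top 0.71 843 416.0 318.0 [ 43.  99. 150.]
top 0.61 789 381.0 258.0 [76. 88. 61.]
[ 0.4541 -0.164   0.2384] 0.9538946747779846
scene 0.89 622 269.0 271.0 [79. 85. 43.]
[ 0.4561 -0.1617  0.2113] 0.9408418536186218
scene 0.78 748 232.0 298.0 [ 38.  94. 173.]
scene 0.6 797 280.0 326.0 [101. 109.  59.]
[ 0.6095 -0.3121 -0.175 ] 0.9599878787994385
scene 0.58 631 150.0 282.0 [ 37.  94. 175.]
```

View pics/b.png

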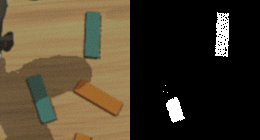

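```bash
cat >> h.py <<'E'
V=np.array([.5168,.1236,-.187])
def jig(x,y):
    """point in corner frame (m) -> world xy"""
    c,s=np.cos(V[2]),np.sin(V[2]); X,Y=x+.1,y+.105
    return V[0]+c*X-s*Y, V[1]+s*X+c*Y
def tojig(x,y):
    c,s=np.cos(V[2]),np.sin(V[2]); a,b=x-V[0],y-V[1]; return c*a+s*b-.1,-s*a+c*b-.105
E
python3 -c "
from j import *
print(jig(0,0),jig(-.018,-.06),jig(-.042,-.07),jig(.028-.1,-.142-.105))
plan(.455,-.163,.30,.228)"
```

```text
10.6833 [ 0.264  0.195  0.031 -0.    -1.41   1.299] [ 0.5188 -0.0194  0.4052] yaw -0.0071 [-0.5 -0.1 -1. ] [-0.007  0.029 -0.034] 0.0596 0.0
(np.float64(0.6345774030603656), np.float64(0.2081782674707645)) (np.float64(0.6057364857959605), np.float64(0.152570700617433)) (np.float64(0.5802957720212245), np.float64(0.1472069255818857)) (np.float64(0.5179123497449645), np.float64(-0.021129964686117733))
turn az total -0.449 rows 2 each -0.2245 (deg 13.5)
shift units [-1.183  1.568  1.315] rows 5 each [-0.237  0.314  0.263]
```

Request:
arm_command --motion '[{"dx":0,"dy":0,"dz":0,"ax":0,"ay":0,"az":-0.22},{"dx":0,"dy":0,"dz":0,"ax":0,"ay":0,"az":-0.23},{"dx":-0.24,"dy":0.31,"dz":0.1,"ax":0,"ay":0,"az":0},{"dx":-0.24,"dy":0.31,"dz":0.2,"ax":0,"ay":0,"az":0},{"dx":-0.24,"dy":0.31,"dz":0.3,"ax":0,"ay":0,"az":0},{"dx":-0.24,"dy":0.31,"dz":0.35,"ax":0,"ay":0,"az":0},{"dx":-0.23,"dy":0.32,"dz":0.37,"ax":0,"ay":0,"az":0},{"dx":0,"dy":0,"dz":0.4,"ax":0,"ay":0,"az":0},{"dx":0,"dy":0,"dz":0.4,"ax":0,"ay":0,"az":0},{"dx":0,"dy":0,"dz":0.35,"ax":0,"ay":0,"az":0},{"dx":0,"dy":0,"dz":0.2,"ax":0,"ay":0,"az":0},{"dx":0,"dy":0,"dz":0,"ax":0,"ay":0,"az":0}]' --jaw 0.75

```text
time_s: 11.68
tcp_pos: [0.4526, -0.1611, 0.1894]
tcp_rot: [[0.974, 0.226, -0.01], [0.226, -0.974, 0.001], [-0.01, -0.003, -1.0]]
contact_force: [-0.3, -0.2, -0.1]
grip_width: 0.064
grip_force: 0.0
```

```bash
python3 -c "
from j import *
plan(.455,-.163,.180,.228)"
```

```text
11.6833 [-1.500e-02  3.070e-01 -4.190e-01 -1.000e-03 -8.540e-01  1.814e+00] [ 0.4526 -0.1611  0.1894] yaw 0.2276 [-0.3 -0.2 -0.1] [-0.033  0.058 -0.006] 0.064 0.0
turn az total -0.001 rows 1 each -0.0007 (deg 0.0)
shift units [0.024 0.029 0.117] rows 1 each [0.024 0.029 0.117]
```

Request:
arm_command --motion '[{"dx":0,"dy":0.02,"dz":0.1,"ax":0,"ay":0,"az":0},{"dx":0,"dy":0,"dz":0,"ax":0,"ay":0,"az":0},{"dx":0,"dy":0,"dz":0,"ax":0,"ay":0,"az":0}]'

```text
time_s: 11.93
tcp_pos: [0.4559, -0.1628, 0.1865]
tcp_rot: [[0.974, 0.227, 0.001], [0.227, -0.974, -0.0], [0.001, 0.0, -1.0]]
contact_force: [-0.0, 0.2, 0.9]
grip_width: 0.0644
grip_force: 0.0
```

Request:
arm_command --motion '[{"dx":0,"dy":0,"dz":0,"ax":0,"ay":0,"az":0},{"dx":0,"dy":0,"dz":0,"ax":0,"ay":0,"az":0},{"dx":0,"dy":0,"dz":0,"ax":0,"ay":0,"az":0},{"dx":0,"dy":0,"dz":0,"ax":0,"ay":0,"az":0},{"dx":0,"dy":0,"dz":0,"ax":0,"ay":0,"az":0}]' --jaw 0 --squeeze 40

```text
time_s: 12.35
tcp_pos: [0.4561, -0.1627, 0.1871]
tcp_rot: [[0.974, 0.227, 0.002], [0.227, -0.974, -0.0], [0.002, 0.001, -1.0]]
contact_force: [-1.1, 1.2, 6.2]
grip_width: 0.0344
grip_force: 41.3
```

```bash
python3 -c "
from j import *
x,y=jig(-.044,-.066);print(x,y)
plan(x,y,.30,np.pi/2+V[2],pos=np.array([*s['tcp_pos'][:2],.30]))"
```

```text
12.35 [-0.018  0.313 -0.419  0.    -0.837  1.818] [ 0.4561 -0.1627  0.1871] yaw 0.2292 [-1.1  1.2  6.2] [0.486 0.331 0.039] 0.0344 41.3
0.5790742873846545 0.1515090152232836
turn az total -2.205 rows 10 each -0.2205 (deg 66.2)
shift units [ 4.145  0.78  -0.   ] rows 9 each [ 0.461  0.087 -0.   ]
```

Request:
arm_command --motion '[{"dx":0,"dy":0,"dz":-0.2,"ax":0,"ay":0,"az":0},{"dx":0,"dy":0,"dz":-0.25,"ax":0,"ay":0,"az":-0.22},{"dx":0,"dy":0,"dz":-0.25,"ax":0,"ay":0,"az":-0.22},{"dx":0,"dy":0,"dz":-0.25,"ax":0,"ay":0,"az":-0.22},{"dx":0,"dy":0,"dz":-0.25,"ax":0,"ay":0,"az":-0.22},{"dx":0,"dy":0,"dz":-0.25,"ax":0,"ay":0,"az":-0.22},{"dx":0,"dy":0,"dz":-0.25,"ax":0,"ay":0,"az":-0.22},{"dx":0,"dy":0,"dz":-0.25,"ax":0,"ay":0,"az":-0.22},{"dx":0,"dy":0,"dz":-0.25,"ax":0,"ay":0,"az":-0.22},{"dx":0,"dy":0,"dz":-0.2,"ax":0,"ay":0,"az":-0.22},{"dx":0,"dy":0,"dz":0,"ax":0,"ay":0,"az":-0.22}]'

```text
time_s: 13.27
tcp_pos: [0.4561, -0.163, 0.3814]
tcp_rot: [[0.183, 0.983, 0.006], [0.983, -0.183, -0.001], [-0.0, 0.006, -1.0]]
contact_force: [0.6, -0.9, -1.7]
grip_width: 0.0349
grip_force: 40.5
```

Request:
arm_command --motion '[{"dx":0.26,"dy":0.05,"dz":0,"ax":0,"ay":0,"az":0},{"dx":0.46,"dy":0.09,"dz":0,"ax":0,"ay":0,"az":0},{"dx":0.46,"dy":0.09,"dz":0,"ax":0,"ay":0,"az":0},{"dx":0.46,"dy":0.09,"dz":0,"ax":0,"ay":0,"az":0},{"dx":0.46,"dy":0.09,"dz":0,"ax":0,"ay":0,"az":0},{"dx":0.46,"dy":0.09,"dz":0,"ax":0,"ay":0,"az":0},{"dx":0.46,"dy":0.09,"dz":0,"ax":0,"ay":0,"az":0},{"dx":0.46,"dy":0.09,"dz":0,"ax":0,"ay":0,"az":0},{"dx":0.46,"dy":0.09,"dz":0,"ax":0,"ay":0,"az":0},{"dx":0.2,"dy":0.03,"dz":0,"ax":0,"ay":0,"az":0},{"dx":0,"dy":0,"dz":0,"ax":0,"ay":0,"az":0},{"dx":0,"dy":0,"dz":0,"ax":0,"ay":0,"az":0}]'

```text
time_s: 14.27
tcp_pos: [0.581, 0.1514, 0.3768]
tcp_rot: [[0.187, 0.982, -0.002], [0.982, -0.187, -0.001], [-0.001, -0.002, -1.0]]
contact_force: [-1.0, -0.3, -1.8]
grip_width: 0.0348
grip_force: 40.5
```

```bash
cat > m.py <<'E'
from j import *
def seebars(zs=0.,names=("top","scene")):
    for n in names:
        p=robot.read_camera(n)
        for mm in robot.masks_of('bar1',p)[:8]:
            k=mm['mask']; c=p['color'][k].mean(0)
            if c[2]>c[1] or k.sum()<200 or np.ptp(c)<12: continue
            ys,xs=np.nonzero(k); g=ray(p,[(xs.mean(),ys.mean())],.018+zs)[0]
            B=[BAR[0]+[0,0,zs]]
            q=max((fit([(p,k.astype(np.float32))],B,[g[0],g[1],a]) for a in (-.2,.2,1.38)),key=lambda r:r[1])
            jx,jy=tojig(*q[0][:2]); print(n,round(mm['p'],2),k.sum(),np.round(q[0],4),'corner frame mm',round(jx*1e3,1),round(jy*1e3,1),'rel yaw',round((q[0][2]-V[2]-np.pi/2+np.pi/2)%np.pi-np.pi/2,3),'iou',round(q[1],3))
E
python3 -c "
from m import *
seebars(s['tcp_pos'][2]-.187)
x,y=jig(-.044,-.066)
plan(x,y,.22,np.pi/2+V[2])"
```

```text
14.2667 [ 5.150e-01  3.650e-01  1.920e-01 -1.000e-03 -1.400e+00  2.438e+00] [0.581  0.1514 0.3768] yaw 1.3822 [-1.  -0.3 -1.8] [-0.058  0.035  0.029] 0.0348 40.5
top 0.69 749 [ 0.5597 -0.2715 -0.2421] corner frame mm 15.6 -485.2 rel yaw 1.516 iou 0.741
top 0.59 634 [0.5798 0.1489 1.383 ] corner frame mm -42.8 -68.4 rel yaw -0.001 iou 0.576
scene 0.67 423 [0.5782 0.1482 1.3473] corner frame mm -44.3 -69.4 rel yaw -0.036 iou 0.761
turn az total -0.008 rows 1 each -0.0078 (deg 0.2)
shift units [ 0.021 -0.025  1.977] rows 4 each [ 0.005 -0.006  0.494]
```

Request:
arm_command --motion '[{"dx":0,"dy":0,"dz":0.3,"ax":0,"ay":0,"az":0},{"dx":0,"dy":0,"dz":0.45,"ax":0,"ay":0,"az":0},{"dx":0,"dy":0,"dz":0.45,"ax":0,"ay":0,"az":0},{"dx":0,"dy":0,"dz":0.4,"ax":0,"ay":0,"az":0},{"dx":0,"dy":0,"dz":0.3,"ax":0,"ay":0,"az":0},{"dx":0,"dy":0,"dz":0.2,"ax":0,"ay":0,"az":0},{"dx":0,"dy":0,"dz":0.12,"ax":0,"ay":0,"az":0},{"dx":0,"dy":0,"dz":0.04,"ax":0,"ay":0,"az":0},{"dx":0,"dy":0,"dz":0,"ax":0,"ay":0,"az":0},{"dx":0,"dy":0,"dz":0,"ax":0,"ay":0,"az":0}]'

```text
time_s: 15.3
tcp_pos: [0.5816, 0.1503, 0.1986]
tcp_rot: [[0.189, 0.982, 0.002], [0.982, -0.189, 0.001], [0.001, 0.002, -1.0]]
contact_force: [-0.8, -0.3, -1.4]
grip_width: 0.0348
grip_force: 40.5
```

Request:
arm_command --motion '[{"dx":0.02,"dy":0,"dz":0,"ax":0,"ay":0,"az":0},{"dx":0.02,"dy":0,"dz":0,"ax":0,"ay":0,"az":0},{"dx":0.02,"dy":0,"dz":0,"ax":0,"ay":0,"az":0},{"dx":0.02,"dy":0,"dz":0,"ax":0,"ay":0,"az":0},{"dx":0,"dy":0,"dz":0,"ax":0,"ay":0,"az":0}]'

```text
time_s: 15.72
tcp_pos: [0.5824, 0.1572, 0.1975]
tcp_rot: [[0.189, 0.982, 0.001], [0.982, -0.189, 0.0], [0.0, 0.001, -1.0]]
contact_force: [-0.5, -0.6, -2.3]
grip_width: 0.0349
grip_force: 40.5
```

```bash
python3 -c "
from m import *
print(np.array(tojig(*s['tcp_pos'][:2]))*1e3)
seebars(.008)"
```

```text
15.7167 [ 0.522  0.496 -0.085  0.    -0.989  2.43 ] [0.5824 0.1572 0.1975] yaw 1.3812 [-0.5 -0.6 -2.3] [-0.04   0.004  0.004] 0.0349 40.5
[-41.79200257 -59.84114401]
top 0.79 812 [ 0.6039 -0.3092 -0.1762] corner frame mm 66.0 -514.0 rel yaw -1.56 iou 0.937
top 0.78 412 [0.5812 0.1547 1.389 ] corner frame mm -42.5 -62.4 rel yaw 0.005 iou 0.508
scene 0.89 801 [ 0.6146 -0.3186 -0.1887] corner frame mm 78.3 -521.3 rel yaw 1.569 iou 0.957
scene 0.7 340 [0.5817 0.1564 1.3924] corner frame mm -42.3 -60.7 rel yaw 0.009 iou 0.712
```

Request:
arm_command --motion '[{"dx":0.02,"dy":0,"dz":0.02,"ax":0,"ay":0,"az":0},{"dx":0.02,"dy":0,"dz":0,"ax":0,"ay":0,"az":0},{"dx":0.02,"dy":0,"dz":0,"ax":0,"ay":0,"az":0},{"dx":0,"dy":0,"dz":0,"ax":0,"ay":0,"az":0},{"dx":0,"dy":0,"dz":0,"ax":0,"ay":0,"az":0}]'

```text
time_s: 16.33
tcp_pos: [0.5831, 0.161, 0.1954]
tcp_rot: [[0.189, 0.982, -0.001], [0.982, -0.189, -0.001], [-0.001, -0.001, -1.0]]
contact_force: [0.6, -3.7, -3.1]
grip_width: 0.0349
grip_force: 40.5
```

```bash
python3 -c "
from m import *
print(np.array(tojig(*s['tcp_pos'][:2]))*1e3)"
```

```text
16.3333 [ 5.280e-01  5.020e-01 -8.100e-02  1.000e-03 -9.890e-01  2.424e+00] [0.5831 0.161  0.1954] yaw 1.3807 [ 0.6 -3.7 -3.1] [-1.282  0.012 -0.026] 0.0349 40.5
[-41.83677344 -55.98042112]
```

Request:
arm_command --motion '[{"dx":0.02,"dy":0,"dz":0.02,"ax":0,"ay":0,"az":0},{"dx":0,"dy":0,"dz":0,"ax":0,"ay":0,"az":0}]'

```text
time_s: 16.5
tcp_pos: [0.5832, 0.1615, 0.1951]
tcp_rot: [[0.188, 0.982, -0.001], [0.982, -0.188, -0.004], [-0.004, -0.001, -1.0]]
contact_force: [-2.9, -9.6, 6.4]
grip_width: 0.0345
grip_force: 41.6
```

Request:
arm_command --motion '[{"dx":0,"dy":0,"dz":0,"ax":0,"ay":0,"az":0},{"dx":0,"dy":0,"dz":0,"ax":0,"ay":0,"az":0},{"dx":0,"dy":0,"dz":0,"ax":0,"ay":0,"az":0},{"dx":0,"dy":0,"dz":-0.1,"ax":0,"ay":0,"az":0},{"dx":0,"dy":0,"dz":-0.2,"ax":0,"ay":0,"az":0},{"dx":0,"dy":0,"dz":-0.3,"ax":0,"ay":0,"az":0},{"dx":0,"dy":0,"dz":0,"ax":0,"ay":0,"az":0}]' --jaw 0.54

```text
time_s: 17.08
tcp_pos: [0.5852, 0.1638, 0.2476]
tcp_rot: [[0.188, 0.982, 0.009], [0.982, -0.188, 0.003], [0.004, 0.008, -1.0]]
contact_force: [1.0, -0.2, 1.2]
grip_width: 0.0465
grip_force: 0.0
```

Request:
arm_command --motion '[{"dx":0,"dy":-0.25,"dz":0,"ax":0,"ay":0,"az":0},{"dx":0,"dy":-0.3,"dz":0,"ax":0,"ay":0,"az":0},{"dx":0,"dy":0,"dz":0,"ax":0,"ay":0,"az":0},{"dx":0,"dy":0,"dz":0,"ax":0,"ay":0,"az":0}]' --jaw 0

```text
time_s: 17.42
tcp_pos: [0.5398, 0.1718, 0.2431]
tcp_rot: [[0.187, 0.982, 0.001], [0.982, -0.187, 0.001], [0.001, 0.001, -1.0]]
contact_force: [0.7, -0.7, 0.0]
grip_width: 0.0001
grip_force: 0.0
```

```bash
python3 -c "
from m import *
print(np.array(tojig(*s['tcp_pos'][:2]))*1e3)
seebars(.008,('scene',))"
```

```text
17.4167 [ 0.584  0.387 -0.131  0.    -1.051  2.369] [0.5398 0.1718 0.2431] yaw 1.3822 [ 0.7 -0.7  0. ] [-0.023 -0.029  0.039] 0.0001 0.0
[-86.31734727 -53.35312464]
scene 0.76 446 [0.5829 0.1613 1.3995] corner frame mm -42.1 -55.6 rel yaw 0.016 iou 0.94
scene 0.57 828 [ 0.6142 -0.3184 -0.1848] corner frame mm 77.9 -521.1 rel yaw -1.569 iou 0.956
```

Request:
arm_command --motion '[{"dx":-0.04,"dy":0,"dz":0.2,"ax":0,"ay":0,"az":0},{"dx":0,"dy":0,"dz":0.25,"ax":0,"ay":0,"az":0},{"dx":0,"dy":0,"dz":0.2,"ax":0,"ay":0,"az":0},{"dx":0,"dy":0.04,"dz":0.02,"ax":0,"ay":0,"az":0},{"dx":0,"dy":0.04,"dz":0,"ax":0,"ay":0,"az":0},{"dx":0,"dy":0.04,"dz":0,"ax":0,"ay":0,"az":0},{"dx":0,"dy":0.04,"dz":0,"ax":0,"ay":0,"az":0},{"dx":0,"dy":0.04,"dz":0,"ax":0,"ay":0,"az":0},{"dx":0,"dy":0.04,"dz":0,"ax":0,"ay":0,"az":0},{"dx":0,"dy":0.04,"dz":0,"ax":0,"ay":0,"az":0},{"dx":0,"dy":0.04,"dz":0,"ax":0,"ay":0,"az":0},{"dx":0,"dy":0.04,"dz":0,"ax":0,"ay":0,"az":0}]'

```text
time_s: 18.52
tcp_pos: [0.5682, 0.1627, 0.1886]
tcp_rot: [[0.189, 0.982, 0.0], [0.982, -0.189, 0.0], [0.0, 0.0, -1.0]]
contact_force: [-2.3, 0.3, 1.1]
grip_width: 0.0002
grip_force: 1.1
```

```bash
sed -i 's/^V=.*/V=np.array([.5174,.1270,-.187])/' h.py; python3 -c "
from m import *
print(np.array(tojig(*s['tcp_pos'][:2]))*1e3)
seebars(.008,('scene',))"
```

```text
18.5167 [ 0.543  0.486 -0.129 -0.    -0.955  2.409] [0.5682 0.1627 0.1886] yaw 1.3808 [-2.3  0.3  1.1] [ 0.115  0.707 -0.005] 0.0002 1.1
[-56.70116858 -60.51004851]
scene 0.76 802 [ 0.6142 -0.3182 -0.1906] corner frame mm 77.9 -524.4 rel yaw 1.567 iou 0.954
scene 0.72 355 [0.5952 0.1595 1.4833] corner frame mm -29.6 -58.6 rel yaw 0.099 iou 0.776
```

Request:
arm_command --motion '[{"dx":0,"dy":0.03,"dz":0,"ax":0,"ay":0,"az":0},{"dx":0,"dy":0.03,"dz":0,"ax":0,"ay":0,"az":0},{"dx":0,"dy":0.03,"dz":0,"ax":0,"ay":0,"az":0},{"dx":0,"dy":0.03,"dz":0,"ax":0,"ay":0,"az":0},{"dx":0,"dy":0.02,"dz":0,"ax":0,"ay":0,"az":0},{"dx":0,"dy":0,"dz":0,"ax":0,"ay":0,"az":0}]'

```text
time_s: 19.12
tcp_pos: [0.5776, 0.1609, 0.1882]
tcp_rot: [[0.189, 0.982, -0.004], [0.982, -0.189, 0.0], [-0.001, -0.004, -1.0]]
contact_force: [-9.9, 3.7, 6.6]
grip_width: 0.0001
grip_force: 5.3
```

```bash
python3 -c "
from m import *
print(np.array(tojig(*s['tcp_pos'][:2]))*1e3)
seebars(.008,('scene',))"
```

```text
19.1167 [ 0.531  0.502 -0.102 -0.003 -0.971  2.421] [0.5776 0.1609 0.1882] yaw 1.3802 [-9.9  3.7  6.6] [ 1.066  3.316 -0.01 ] 0.0001 5.3
[-47.16240745 -60.53617466]
scene 0.93 812 [ 0.6139 -0.318  -0.1846] corner frame mm 77.6 -524.3 rel yaw -1.568 iou 0.959
```

Request:
arm_command --motion '[{"dx":0,"dy":0.02,"dz":0,"ax":0,"ay":0,"az":0},{"dx":0,"dy":0,"dz":0,"ax":0,"ay":0,"az":0},{"dx":0,"dy":-0.1,"dz":0,"ax":0,"ay":0,"az":0},{"dx":0,"dy":-0.1,"dz":0,"ax":0,"ay":0,"az":0},{"dx":-0.25,"dy":0,"dz":0,"ax":0,"ay":0,"az":0},{"dx":-0.4,"dy":0,"dz":0,"ax":0,"ay":0,"az":0},{"dx":-0.35,"dy":0,"dz":0,"ax":0,"ay":0,"az":0},{"dx":0,"dy":0.2,"dz":0,"ax":0,"ay":0,"az":0},{"dx":0,"dy":0.35,"dz":0,"ax":0,"ay":0,"az":0},{"dx":0.04,"dy":0,"dz":0,"ax":0,"ay":0,"az":0},{"dx":0.02,"dy":0,"dz":0,"ax":0,"ay":0,"az":0},{"dx":0,"dy":0,"dz":0,"ax":0,"ay":0,"az":0}]'

```text
time_s: 20.22
tcp_pos: [0.5936, 0.0814, 0.1881]
tcp_rot: [[0.189, 0.982, -0.0], [0.982, -0.189, -0.0], [-0.0, -0.0, -1.0]]
contact_force: [0.2, 0.1, -0.4]
grip_width: -0.0001
grip_force: 0.0
```

```bash
python3 -c "
from m import *
print(np.array(tojig(*s['tcp_pos'][:2]))*1e3)"
```

```text
20.2167 [ 0.397  0.5   -0.106 -0.    -0.965  2.555] [0.5936 0.0814 0.1881] yaw 1.3807 [ 0.2  0.1 -0.4] [-0.001  0.001  0.032] -0.0001 0.0
[ -16.63776598 -135.63469051]
```

Push the free end home until the force rises.

Request:
arm_command --motion '[{"dx":0.03,"dy":0,"dz":0,"ax":0,"ay":0,"az":0},{"dx":0.03,"dy":0,"dz":0,"ax":0,"ay":0,"az":0},{"dx":0.02,"dy":0,"dz":0,"ax":0,"ay":0,"az":0},{"dx":0,"dy":0,"dz":0,"ax":0,"ay":0,"az":0},{"dx":0,"dy":0,"dz":0,"ax":0,"ay":0,"az":0}]'

```text
time_s: 20.63
tcp_pos: [0.5939, 0.0853, 0.1883]
tcp_rot: [[0.188, 0.982, -0.003], [0.982, -0.188, -0.005], [-0.006, -0.002, -1.0]]
contact_force: [-1.2, -10.4, 1.5]
grip_width: -0.0004
grip_force: 5.6
```

```bash
python3 -c "
from m import *
print(np.array(tojig(*s['tcp_pos'][:2]))*1e3)"
```

```text
20.6333 [ 0.404  0.502 -0.103  0.004 -0.971  2.546] [0.5939 0.0853 0.1883] yaw 1.3814 [ -1.2 -10.4   1.5] [-3.836  0.229  0.039] -0.0004 5.6
[ -17.07204432 -131.7083071 ]
```

Request:
arm_command --motion '[{"dx":-0.1,"dy":0,"dz":0,"ax":0,"ay":0,"az":0},{"dx":0,"dy":0,"dz":-0.4,"ax":0,"ay":0,"az":0.22},{"dx":0,"dy":0,"dz":-0.45,"ax":0,"ay":0,"az":0.22},{"dx":0,"dy":0,"dz":-0.45,"ax":0,"ay":0,"az":0.22},{"dx":0,"dy":0,"dz":-0.45,"ax":0,"ay":0,"az":0.22},{"dx":0,"dy":0,"dz":-0.45,"ax":0,"ay":0,"az":0.22},{"dx":0,"dy":0,"dz":-0.3,"ax":0,"ay":0,"az":0.22},{"dx":0,"dy":0,"dz":0,"ax":0,"ay":0,"az":0.22},{"dx":0,"dy":0,"dz":0,"ax":0,"ay":0,"az":0.22},{"dx":0,"dy":0,"dz":0,"ax":0,"ay":0,"az":0.22},{"dx":0,"dy":0,"dz":0,"ax":0,"ay":0,"az":0.22},{"dx":0,"dy":0,"dz":0,"ax":0,"ay":0,"az":0.22}]' --jaw 0.75

```text
time_s: 21.63
tcp_pos: [0.5931, 0.08, 0.3885]
tcp_rot: [[0.994, 0.108, 0.0], [0.108, -0.994, 0.001], [0.001, -0.001, -1.0]]
contact_force: [-0.4, -0.2, -0.5]
grip_width: 0.0642
grip_force: 0.0
```

```bash
python3 -c "
from m import *
seebars(0)
plan(.609,-.3125,.40,-.18)"
```

```text
21.6333 [ 3.950e-01  3.560e-01  2.090e-01 -1.000e-03 -1.423e+00  1.285e+00] [0.5931 0.08   0.3885] yaw 0.1087 [-0.4 -0.2 -0.5] [-0.02   0.024 -0.008] 0.0642 0.0
top 0.74 721 [ 0.6088 -0.3129 -0.1584] corner frame mm 71.6 -520.3 rel yaw -1.542 iou 0.941
top 0.62 773 [0.609  0.1555 1.3784] corner frame mm -15.3 -60.0 rel yaw -0.005 iou 0.953
scene 0.8 791 [ 0.6093 -0.3123 -0.1813] corner frame mm 72.0 -519.6 rel yaw -1.565 iou 0.958
scene 0.65 308 [0.5977 0.1677 1.5157] corner frame mm -28.7 -50.1 rel yaw 0.132 iou 0.686
turn az total 0.569 rows 3 each 0.1896 (deg -17.1)
shift units [ 1.072  4.789 -0.144] rows 10 each [ 0.107  0.479 -0.014]
```

Request:
arm_command --motion '[{"dx":0,"dy":0.2,"dz":0,"ax":0,"ay":0,"az":0.18},{"dx":0,"dy":0.2,"dz":0,"ax":0,"ay":0,"az":0.18},{"dx":0,"dy":0.2,"dz":0,"ax":0,"ay":0,"az":0.18},{"dx":0.1,"dy":0.46,"dz":0,"ax":0,"ay":0,"az":0},{"dx":0.1,"dy":0.46,"dz":0,"ax":0,"ay":0,"az":0},{"dx":0.1,"dy":0.46,"dz":0,"ax":0,"ay":0,"az":0},{"dx":0.1,"dy":0.46,"dz":0,"ax":0,"ay":0,"az":0},{"dx":0.1,"dy":0.46,"dz":0.1,"ax":0,"ay":0,"az":0},{"dx":0.1,"dy":0.46,"dz":0.2,"ax":0,"ay":0,"az":0},{"dx":0.1,"dy":0.46,"dz":0.2,"ax":0,"ay":0,"az":0},{"dx":0.1,"dy":0.46,"dz":0.2,"ax":0,"ay":0,"az":0},{"dx":0,"dy":0.3,"dz":0.2,"ax":0,"ay":0,"az":0}]'

```text
time_s: 22.83
tcp_pos: [0.6038, -0.296, 0.315]
tcp_rot: [[0.986, -0.166, -0.0], [-0.166, -0.986, -0.0], [-0.0, 0.0, -1.0]]
contact_force: [-0.6, 0.0, -0.5]
grip_width: 0.0639
grip_force: 0.0
```

```bash
python3 -c "
from j import *
plan(.609,-.3125,.184,-.175)"
```

```text
22.8333 [-0.224  0.533  0.299  0.    -1.337  1.628] [ 0.6038 -0.296   0.315 ] yaw -0.1672 [-0.6  0.  -0.5] [ 0.117  0.04  -0.014] 0.0639 0.0
turn az total 0.015 rows 1 each 0.0149 (deg -0.4)
shift units [0.1   0.191 1.638] rows 4 each [0.025 0.048 0.41 ]
```

Request:
arm_command --motion '[{"dx":0.05,"dy":0.1,"dz":0.2,"ax":0,"ay":0,"az":0.01},{"dx":0.05,"dy":0.09,"dz":0.35,"ax":0,"ay":0,"az":0},{"dx":0,"dy":0,"dz":0.3,"ax":0,"ay":0,"az":0},{"dx":0,"dy":0,"dz":0.2,"ax":0,"ay":0,"az":0},{"dx":0,"dy":0,"dz":0,"ax":0,"ay":0,"az":0},{"dx":0,"dy":0,"dz":0,"ax":0,"ay":0,"az":0}]'

```text
time_s: 23.33
tcp_pos: [0.6091, -0.3092, 0.2319]
tcp_rot: [[0.985, -0.171, -0.002], [-0.171, -0.985, 0.0], [-0.002, 0.0, -1.0]]
contact_force: [0.8, 0.3, 0.8]
grip_width: 0.0643
grip_force: 0.0
```

```bash
python3 -c "
from j import *
plan(.609,-.3125,.186,-.175)"
```

```text
23.3333 [-0.242  0.606  0.206  0.    -1.173  1.64 ] [ 0.6091 -0.3092  0.2319] yaw -0.1721 [0.8 0.3 0.8] [-0.078 -0.074 -0.08 ] 0.0643 0.0
turn az total 0.006 rows 1 each 0.0056 (deg -0.2)
shift units [0.006 0.041 0.574] rows 2 each [0.003 0.021 0.287]
```

Request:
arm_command --motion '[{"dx":0,"dy":0.04,"dz":0.2,"ax":0,"ay":0,"az":0.01},{"dx":0,"dy":0,"dz":0.2,"ax":0,"ay":0,"az":0},{"dx":0,"dy":0,"dz":0.17,"ax":0,"ay":0,"az":0},{"dx":0,"dy":0,"dz":0,"ax":0,"ay":0,"az":0},{"dx":0,"dy":0,"dz":0,"ax":0,"ay":0,"az":0}]'

```text
time_s: 23.75
tcp_pos: [0.6091, -0.3124, 0.1882]
tcp_rot: [[0.984, -0.177, 0.001], [-0.177, -0.984, -0.001], [0.001, 0.001, -1.0]]
contact_force: [0.4, 0.1, 0.1]
grip_width: 0.0641
grip_force: 0.0
```

Request:
arm_command --motion '[{"dx":0,"dy":0,"dz":0,"ax":0,"ay":0,"az":0},{"dx":0,"dy":0,"dz":0,"ax":0,"ay":0,"az":0},{"dx":0,"dy":0,"dz":0,"ax":0,"ay":0,"az":0},{"dx":0,"dy":0,"dz":0,"ax":0,"ay":0,"az":0},{"dx":0,"dy":0,"dz":0,"ax":0,"ay":0,"az":0}]' --jaw 0 --squeeze 40

```text
time_s: 24.17
tcp_pos: [0.6093, -0.3126, 0.189]
tcp_rot: [[0.984, -0.178, 0.003], [-0.178, -0.984, -0.002], [0.003, 0.001, -1.0]]
contact_force: [-0.4, 0.5, 5.5]
grip_width: 0.0347
grip_force: 41.3
```

```bash
python3 -c "
from j import *
x,y=jig(-.082,-.068);print(x,y)
plan(x,y,.38,np.pi/2+V[2],pos=np.array([*s['tcp_pos'][:2],.38]))"
```

```text
24.1667 [-2.460e-01  6.430e-01  1.560e-01  1.000e-03 -1.081e+00  1.638e+00] [ 0.6093 -0.3126  0.189 ] yaw -0.1789 [-0.4  0.5  5.5] [0.35  0.131 0.026] 0.0347 41.3
0.5419649404174124 0.1600085398387899
turn az total -2.985 rows 13 each -0.2296 (deg 89.5)
shift units [ 5.648 -1.926 -0.   ] rows 12 each [ 0.471 -0.16  -0.   ]
```

Request:
arm_command --motion '[{"dx":0,"dy":0,"dz":-0.25,"ax":0,"ay":0,"az":0},{"dx":0,"dy":0,"dz":-0.35,"ax":0,"ay":0,"az":-0.21},{"dx":0,"dy":0,"dz":-0.35,"ax":0,"ay":0,"az":-0.23},{"dx":0,"dy":0,"dz":-0.35,"ax":0,"ay":0,"az":-0.23},{"dx":0,"dy":0,"dz":-0.35,"ax":0,"ay":0,"az":-0.23},{"dx":0,"dy":0,"dz":-0.35,"ax":0,"ay":0,"az":-0.23},{"dx":0,"dy":0,"dz":-0.35,"ax":0,"ay":0,"az":-0.23},{"dx":0,"dy":0,"dz":0,"ax":0,"ay":0,"az":-0.23},{"dx":0,"dy":0,"dz":0,"ax":0,"ay":0,"az":-0.23},{"dx":0,"dy":0,"dz":0,"ax":0,"ay":0,"az":-0.23},{"dx":0,"dy":0,"dz":0,"ax":0,"ay":0,"az":-0.23},{"dx":0,"dy":0,"dz":0,"ax":0,"ay":0,"az":-0.23}]'

```text
time_s: 25.17
tcp_pos: [0.6085, -0.3123, 0.3744]
tcp_rot: [[0.417, 0.909, -0.001], [0.909, -0.417, 0.001], [0.0, -0.001, -1.0]]
contact_force: [0.1, 0.5, -2.7]
grip_width: 0.035
grip_force: 40.4
```

```bash
python3 -c "
from j import *
x,y=jig(-.081,-.068)
plan(x,y,.38,np.pi/2+V[2])"
```

```text
25.1667 [-2.470e-01  5.380e-01  4.580e-01 -1.000e-03 -1.492e+00  2.958e+00] [ 0.6085 -0.3123  0.3744] yaw 1.1406 [ 0.1  0.5 -2.7] [-0.015  0.01   0.054] 0.035 40.4
turn az total -0.464 rows 3 each -0.1548 (deg 13.9)
shift units [ 5.646 -1.902 -0.07 ] rows 12 each [ 0.47  -0.159 -0.006]
```

Request:
arm_command --motion '[{"dx":0.25,"dy":-0.16,"dz":0,"ax":0,"ay":0,"az":0},{"dx":0.42,"dy":-0.27,"dz":0,"ax":0,"ay":0,"az":0},{"dx":0.42,"dy":-0.27,"dz":0,"ax":0,"ay":0,"az":0},{"dx":0.42,"dy":-0.27,"dz":0,"ax":0,"ay":0,"az":0},{"dx":0.42,"dy":-0.27,"dz":0,"ax":0,"ay":0,"az":0},{"dx":0.42,"dy":-0.27,"dz":0,"ax":0,"ay":0,"az":0},{"dx":0.42,"dy":-0.27,"dz":0,"ax":0,"ay":0,"az":0},{"dx":0.42,"dy":-0.27,"dz":0,"ax":0,"ay":0,"az":0},{"dx":0.42,"dy":-0.27,"dz":0,"ax":0,"ay":0,"az":0},{"dx":0.42,"dy":-0.27,"dz":0,"ax":0,"ay":0,"az":0},{"dx":0.42,"dy":-0.27,"dz":0,"ax":0,"ay":0,"az":0},{"dx":0.42,"dy":-0.27,"dz":0,"ax":0,"ay":0,"az":0}]'

```text
time_s: 26.17
tcp_pos: [0.5453, 0.1483, 0.3749]
tcp_rot: [[0.422, 0.906, -0.0], [0.906, -0.422, 0.0], [0.0, -0.0, -1.0]]
contact_force: [1.5, 0.2, -1.0]
grip_width: 0.0348
grip_force: 40.6
```

Request:
arm_command --motion '[{"dx":0.15,"dy":-0.1,"dz":0,"ax":0,"ay":0,"az":-0.15},{"dx":0,"dy":0,"dz":0,"ax":0,"ay":0,"az":-0.15},{"dx":0,"dy":0,"dz":0,"ax":0,"ay":0,"az":-0.16},{"dx":0,"dy":0,"dz":0,"ax":0,"ay":0,"az":0},{"dx":0,"dy":0,"dz":0,"ax":0,"ay":0,"az":0}]'

```text
time_s: 26.58
tcp_pos: [0.5439, 0.1608, 0.3747]
tcp_rot: [[0.196, 0.981, -0.001], [0.981, -0.196, 0.0], [-0.0, -0.001, -1.0]]
contact_force: [0.5, 1.1, -0.8]
grip_width: 0.0346
grip_force: 40.6
```

```bash
python3 -c "
from m import *
seebars(.185)
x,y=jig(-.081,-.068)
plan(x,y,.202,np.pi/2+V[2])"
```

```text
26.5833 [ 0.563  0.299  0.093 -0.    -1.364  2.381] [0.5439 0.1608 0.3747] yaw 1.3732 [ 0.5  1.1 -0.8] [ 0.007  0.024 -0.043] 0.0346 40.6
top 0.91 586 [0.542  0.1577 1.3796] corner frame mm -81.5 -70.3 rel yaw -0.004 iou 0.545
top 0.76 237 [0.5708 0.1243 0.9049] corner frame mm -47.0 -97.7 rel yaw -0.479 iou 0.234
scene 0.91 388 [0.5423 0.1621 1.3846] corner frame mm -82.1 -65.9 rel yaw 0.001 iou 0.742
scene 0.53 319 [ 0.7069 -0.0564  1.6577] corner frame mm 120.2 -250.0 rel yaw 0.274 iou 0.489
turn az total -0.020 rows 1 each -0.0196 (deg 0.6)
shift units [-0.01  -0.013  2.16 ] rows 5 each [-0.002 -0.003  0.432]
```

Request:
arm_command --motion '[{"dx":0,"dy":0,"dz":0.3,"ax":0,"ay":0,"az":-0.02},{"dx":0,"dy":0,"dz":0.45,"ax":0,"ay":0,"az":0},{"dx":0,"dy":0,"dz":0.45,"ax":0,"ay":0,"az":0},{"dx":0,"dy":0,"dz":0.4,"ax":0,"ay":0,"az":0},{"dx":0,"dy":0,"dz":0.3,"ax":0,"ay":0,"az":0},{"dx":0,"dy":0,"dz":0.2,"ax":0,"ay":0,"az":0},{"dx":0,"dy":0,"dz":0.1,"ax":0,"ay":0,"az":0},{"dx":0.03,"dy":0,"dz":0,"ax":0,"ay":0,"az":0},{"dx":0.03,"dy":0,"dz":0,"ax":0,"ay":0,"az":0},{"dx":0,"dy":0,"dz":0,"ax":0,"ay":0,"az":0},{"dx":0,"dy":0,"dz":0,"ax":0,"ay":0,"az":0}]'

```text
time_s: 27.7
tcp_pos: [0.5454, 0.1657, 0.1995]
tcp_rot: [[0.184, 0.983, 0.001], [0.983, -0.184, 0.001], [0.001, 0.001, -1.0]]
contact_force: [1.5, -0.1, -1.3]
grip_width: 0.0346
grip_force: 40.8
```

```bash
python3 -c "
from j import *
print(np.array(tojig(*s['tcp_pos'][:2]))*1e3)"
```

```text
27.7 [ 0.569  0.439 -0.177  0.    -0.954  2.387] [0.5454 0.1657 0.1995] yaw 1.3858 [ 1.5 -0.1 -1.3] [0.007 0.023 0.003] 0.0346 40.8
[-79.73603428 -61.75073036]
```

Request:
arm_command --motion '[{"dx":0.02,"dy":0,"dz":0.02,"ax":0,"ay":0,"az":0.01},{"dx":0.02,"dy":0,"dz":0.01,"ax":0,"ay":0,"az":0},{"dx":0.02,"dy":0,"dz":0,"ax":0,"ay":0,"az":0},{"dx":0,"dy":0,"dz":0,"ax":0,"ay":0,"az":0},{"dx":0,"dy":0,"dz":0,"ax":0,"ay":0,"az":0}]'

```text
time_s: 28.12
tcp_pos: [0.5459, 0.1692, 0.1969]
tcp_rot: [[0.189, 0.982, -0.0], [0.982, -0.189, -0.003], [-0.003, -0.0, -1.0]]
contact_force: [-0.8, -6.1, 4.4]
grip_width: 0.0348
grip_force: 41.4
```

```bash
python3 -c "
from j import *
print(np.array(tojig(*s['tcp_pos'][:2]))*1e3)"
```

```text
28.1167 [ 5.750e-01  4.450e-01 -1.750e-01  2.000e-03 -9.530e-01  2.376e+00] [0.5459 0.1692 0.1969] yaw 1.3807 [-0.8 -6.1  4.4] [-2.112  0.349 -0.112] 0.0348 41.4
[-79.8242417 -58.2830317]
```

Request:
arm_command --motion '[{"dx":0,"dy":0,"dz":0,"ax":0,"ay":0,"az":0},{"dx":0,"dy":0,"dz":0,"ax":0,"ay":0,"az":0},{"dx":0,"dy":0,"dz":0,"ax":0,"ay":0,"az":0},{"dx":0,"dy":0,"dz":-0.1,"ax":0,"ay":0,"az":0},{"dx":0,"dy":0,"dz":-0.2,"ax":0,"ay":0,"az":0},{"dx":0,"dy":0,"dz":-0.3,"ax":0,"ay":0,"az":0},{"dx":0,"dy":0,"dz":0,"ax":0,"ay":0,"az":0}]' --jaw 0.54

```text
time_s: 28.7
tcp_pos: [0.5475, 0.171, 0.2497]
tcp_rot: [[0.188, 0.982, 0.008], [0.982, -0.188, 0.003], [0.004, 0.007, -1.0]]
contact_force: [1.4, 0.1, 0.2]
grip_width: 0.0457
grip_force: 0.0
```

Request:
arm_command --motion '[{"dx":-0.02,"dy":-0.25,"dz":0,"ax":0,"ay":0,"az":0},{"dx":0,"dy":-0.25,"dz":0,"ax":0,"ay":0,"az":0},{"dx":0,"dy":0,"dz":0,"ax":0,"ay":0,"az":0},{"dx":0,"dy":0,"dz":0.2,"ax":0,"ay":0,"az":0},{"dx":0,"dy":0,"dz":0.25,"ax":0,"ay":0,"az":0},{"dx":0,"dy":0,"dz":0.18,"ax":0,"ay":0,"az":0},{"dx":0,"dy":0,"dz":0.02,"ax":0,"ay":0,"az":0},{"dx":0,"dy":0,"dz":0,"ax":0,"ay":0,"az":0}]' --jaw 0

```text
time_s: 29.37
tcp_pos: [0.5064, 0.1762, 0.1923]
tcp_rot: [[0.189, 0.982, -0.001], [0.982, -0.189, -0.001], [-0.001, -0.001, -1.0]]
contact_force: [0.6, 0.2, -0.6]
grip_width: 0.0
grip_force: 0.0
```

```bash
python3 -c "
from m import *
print(np.array(tojig(*s['tcp_pos'][:2]))*1e3)
seebars(.008)"
```

```text
29.3667 [ 0.627  0.392 -0.276  0.    -0.903  2.325] [0.5064 0.1762 0.1923] yaw 1.3811 [ 0.6  0.2 -0.6] [-0.064 -0.042  0.025] 0.0 0.0
[-119.93380337  -58.67199427]
top 0.9 529 [0.6034 0.1379 1.3719] corner frame mm -17.5 -78.3 rel yaw -0.012 iou 0.649
top 0.72 320 [0.537  0.1299 1.3815] corner frame mm -81.3 -98.5 rel yaw -0.002 iou 0.394
scene 0.84 396 [0.5458 0.1685 1.482 ] corner frame mm -79.8 -58.9 rel yaw 0.098 iou 0.88
scene 0.51 313 [0.6022 0.1562 1.5491] corner frame mm -22.1 -60.6 rel yaw 0.165 iou 0.685
```

Request:
arm_command --motion '[{"dx":0,"dy":0.04,"dz":0.03,"ax":0,"ay":0,"az":0},{"dx":0,"dy":0.05,"dz":0,"ax":0,"ay":0,"az":0},{"dx":0,"dy":0.05,"dz":0,"ax":0,"ay":0,"az":0},{"dx":0,"dy":0.05,"dz":0,"ax":0,"ay":0,"az":0},{"dx":0,"dy":0.05,"dz":0,"ax":0,"ay":0,"az":0},{"dx":0,"dy":0.05,"dz":0,"ax":0,"ay":0,"az":0},{"dx":0,"dy":0.05,"dz":0,"ax":0,"ay":0,"az":0},{"dx":0,"dy":0.04,"dz":0,"ax":0,"ay":0,"az":0},{"dx":0,"dy":0.03,"dz":0,"ax":0,"ay":0,"az":0},{"dx":0,"dy":0.03,"dz":0,"ax":0,"ay":0,"az":0},{"dx":0,"dy":0,"dz":0,"ax":0,"ay":0,"az":0},{"dx":0,"dy":0,"dz":0,"ax":0,"ay":0,"az":0}]'

```text
time_s: 30.57
tcp_pos: [0.5412, 0.1695, 0.19]
tcp_rot: [[0.189, 0.982, 0.001], [0.982, -0.189, 0.0], [0.0, 0.001, -1.0]]
contact_force: [-0.2, 0.0, 0.1]
grip_width: -0.0
grip_force: 0.0
```

```bash
python3 -c "
from j import *
print(np.array(tojig(*s['tcp_pos'][:2]))*1e3)"
```

```text
30.5667 [ 0.579  0.445 -0.195  0.    -0.93   2.372] [0.5412 0.1695 0.19  ] yaw 1.3807 [-0.2  0.   0.1] [-0.043  0.001 -0.017] -0.0 0.0
[-84.56344096 -58.80389979]
```

Request:
arm_command --motion '[{"dx":0,"dy":0.03,"dz":0,"ax":0,"ay":0,"az":0},{"dx":0,"dy":0.03,"dz":0,"ax":0,"ay":0,"az":0},{"dx":0,"dy":0,"dz":0,"ax":0,"ay":0,"az":0},{"dx":0,"dy":0,"dz":0,"ax":0,"ay":0,"az":0}]'

```text
time_s: 30.9
tcp_pos: [0.543, 0.1691, 0.1898]
tcp_rot: [[0.19, 0.982, -0.006], [0.982, -0.19, 0.0], [-0.001, -0.006, -1.0]]
contact_force: [-14.0, 5.2, 9.3]
grip_width: -0.0001
grip_force: 7.8
```

```bash
python3 -c "
from j import *
print(np.array(tojig(*s['tcp_pos'][:2]))*1e3)
p=robot.read_camera('scene'); a=proj(p,[[.58,.1,.02]])[0].astype(int)
cv2.imwrite('pics/p2.png',cv2.resize(p['color'][a[1]-70:a[1]+50,a[0]-80:a[0]+80],None,fx=4,fy=4,interpolation=cv2.INTER_CUBIC))"
```

```text
30.9 [ 0.575  0.45  -0.186 -0.005 -0.94   2.378] [0.543  0.1691 0.1898] yaw 1.3801 [-14.    5.2   9.3] [1.729 4.918 0.015] -0.0001 7.8
[-82.6287541  -58.86106018]
```

View pics/p2.png

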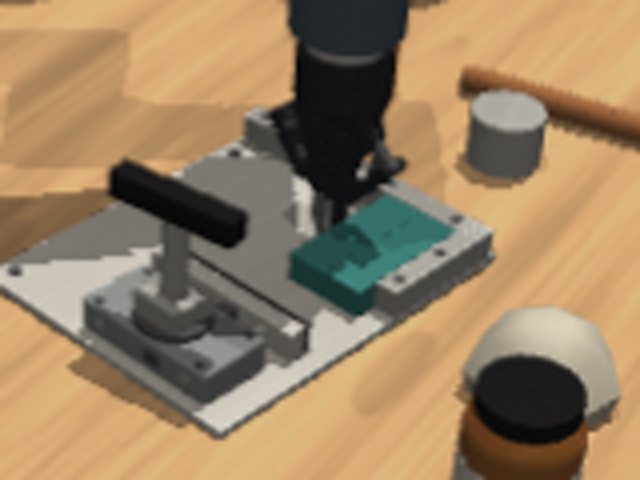

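Request:
arm_command --motion '[{"dx":0,"dy":-0.1,"dz":0,"ax":0,"ay":0,"az":0},{"dx":0,"dy":-0.12,"dz":0,"ax":0,"ay":0,"az":0},{"dx":-0.25,"dy":0,"dz":0,"ax":0,"ay":0,"az":0},{"dx":-0.4,"dy":0,"dz":0,"ax":0,"ay":0,"az":0},{"dx":-0.36,"dy":0,"dz":0,"ax":0,"ay":0,"az":0},{"dx":0,"dy":0.26,"dz":0,"ax":0,"ay":0,"az":0},{"dx":0,"dy":0.32,"dz":0,"ax":0,"ay":0,"az":0},{"dx":0.04,"dy":0,"dz":0,"ax":0,"ay":0,"az":0},{"dx":0.03,"dy":0,"dz":0,"ax":0,"ay":0,"az":0},{"dx":0.03,"dy":0,"dz":0,"ax":0,"ay":0,"az":0},{"dx":0,"dy":0,"dz":0,"ax":0,"ay":0,"az":0},{"dx":0,"dy":0,"dz":0,"ax":0,"ay":0,"az":0}]'

```text
time_s: 31.95
tcp_pos: [0.5592, 0.0914, 0.1898]
tcp_rot: [[0.188, 0.982, -0.002], [0.982, -0.188, -0.002], [-0.002, -0.001, -1.0]]
contact_force: [0.4, -4.9, -0.3]
grip_width: -0.0001
grip_force: 2.5
```

```bash
python3 -c "
from j import *
print(np.array(tojig(*s['tcp_pos'][:2]))*1e3)"
```

```text
31.95 [ 4.380e-01  4.450e-01 -1.960e-01  1.000e-03 -9.320e-01  2.513e+00] [0.5592 0.0914 0.1898] yaw 1.3815 [ 0.4 -4.9 -0.3] [-1.849  0.016 -0.06 ] -0.0001 2.5
[ -52.31264088 -132.24525953]
```

Request:
arm_command --motion '[{"dx":0.02,"dy":0,"dz":0,"ax":0,"ay":0,"az":0},{"dx":0,"dy":0,"dz":0,"ax":0,"ay":0,"az":0},{"dx":-0.1,"dy":0,"dz":0,"ax":0,"ay":0,"az":0},{"dx":0,"dy":0.2,"dz":0,"ax":0,"ay":0,"az":0},{"dx":0,"dy":0.23,"dz":0,"ax":0,"ay":0,"az":0},{"dx":0.04,"dy":0,"dz":0,"ax":0,"ay":0,"az":0},{"dx":0.03,"dy":0,"dz":0,"ax":0,"ay":0,"az":0},{"dx":0.02,"dy":0,"dz":0,"ax":0,"ay":0,"az":0},{"dx":0.02,"dy":0,"dz":0,"ax":0,"ay":0,"az":0},{"dx":0,"dy":0,"dz":0,"ax":0,"ay":0,"az":0},{"dx":0,"dy":0,"dz":0,"ax":0,"ay":0,"az":0}]'

```text
time_s: 32.87
tcp_pos: [0.5933, 0.0853, 0.1901]
tcp_rot: [[0.188, 0.982, -0.002], [0.982, -0.188, -0.005], [-0.005, -0.001, -1.0]]
contact_force: [0.6, -12.3, 1.7]
grip_width: 0.0001
grip_force: 6.3
```

```bash
python3 -c "
from j import *
print(np.array(tojig(*s['tcp_pos'][:2]))*1e3)"
```

```text
32.8667 [ 0.405  0.499 -0.104  0.005 -0.972  2.545] [0.5933 0.0853 0.1901] yaw 1.3813 [  0.6 -12.3   1.7] [-4.536 -0.379 -0.085] 0.0001 6.3
[ -17.64333834 -131.84428783]
```

Request:
arm_command --motion '[{"dx":-0.1,"dy":0,"dz":0,"ax":0,"ay":0,"az":0},{"dx":0,"dy":0,"dz":-0.4,"ax":0,"ay":0,"az":0.23},{"dx":0,"dy":0,"dz":-0.45,"ax":0,"ay":0,"az":0.23},{"dx":0,"dy":0,"dz":-0.45,"ax":0,"ay":0,"az":0.23},{"dx":0,"dy":0,"dz":-0.45,"ax":0,"ay":0,"az":0.23},{"dx":0,"dy":0,"dz":-0.45,"ax":0,"ay":0,"az":0.23},{"dx":0,"dy":0,"dz":-0.3,"ax":0,"ay":0,"az":0.23},{"dx":0,"dy":0,"dz":0,"ax":0,"ay":0,"az":0.23},{"dx":0,"dy":0,"dz":0,"ax":0,"ay":0,"az":0.23},{"dx":0,"dy":0,"dz":0,"ax":0,"ay":0,"az":0.23},{"dx":0,"dy":0,"dz":0,"ax":0,"ay":0,"az":0.23},{"dx":0,"dy":0,"dz":0,"ax":0,"ay":0,"az":0.23}]' --jaw 0.7

```text
time_s: 33.87
tcp_pos: [0.5921, 0.0804, 0.3899]
tcp_rot: [[0.999, 0.051, 0.0], [0.051, -0.999, 0.002], [0.0, -0.002, -1.0]]
contact_force: [0.5, -0.3, -0.4]
grip_width: 0.0597
grip_force: 0.0
```

```bash
python3 -c "
from m import *
plan(.5187,-.0194,.38,-.007)
P=cam()
for p in P:
  m=robot.masks_of('key',p)
  if m:
    K1=[a+[0,0,-.06] for a in [box(.11,.022,.186,.21),box(.02,.02,.124,.186)]]
    v,sc=fit([(p,m[0]['mask'].astype(np.float32))],K1,[.5187,-.0194,0]);print('key',v,sc,m[0]['p'])
t=P[0]['color'][187:307,197:352];cv2.imwrite('pics/t3.png',cv2.resize(t,None,fx=5,fy=5,interpolation=cv2.INTER_CUBIC))"
```

```text
33.8667 [ 0.396  0.354  0.21  -0.002 -1.426  1.226] [0.5921 0.0804 0.3899] yaw 0.0511 [ 0.5 -0.3 -0.4] [-0.032 -0.084 -0.012] 0.0597 0.0
turn az total 0.111 rows 1 each 0.1110 (deg -3.3)
shift units [-0.909  1.253  0.124] rows 4 each [-0.227  0.313  0.031]
key [ 0.51898572 -0.01936139 -0.0476651 ] 0.9144524931907654 0.94
key [ 0.51933286 -0.01780124 -0.14262863] 0.7318519949913025 0.94
```

View pics/t3.png

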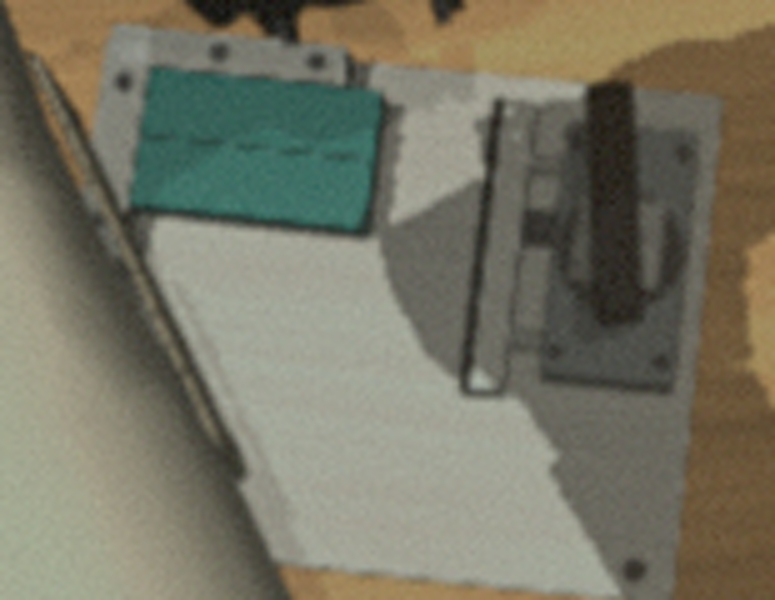

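Both bars lie flush against the fence, the stop and each other, and the key stands in the hub at about (612,205). Next I'll grip the key and clamp.

Request:
arm_command --motion '[{"dx":0,"dy":0,"dz":0,"ax":0,"ay":0,"az":0.14},{"dx":-0.23,"dy":0.31,"dz":0,"ax":0,"ay":0,"az":0},{"dx":-0.23,"dy":0.31,"dz":0,"ax":0,"ay":0,"az":0},{"dx":-0.23,"dy":0.31,"dz":0.1,"ax":0,"ay":0,"az":0},{"dx":-0.23,"dy":0.31,"dz":0.2,"ax":0,"ay":0,"az":0},{"dx":0,"dy":0,"dz":0,"ax":0,"ay":0,"az":0},{"dx":0,"dy":0,"dz":0,"ax":0,"ay":0,"az":0}]'

```text
time_s: 34.65
tcp_pos: [0.5162, -0.0192, 0.3655]
tcp_rot: [[1.0, -0.016, -0.001], [-0.016, -1.0, 0.0], [-0.001, -0.0, -1.0]]
contact_force: [0.4, -0.0, 0.9]
grip_width: 0.0598
grip_force: 0.0
```

```bash
python3 -c "
from j import *
plan(.5188,-.0194,.294,-.03)"
```

```text
34.65 [ 2.660e-01  2.050e-01 -5.700e-02 -1.000e-03 -1.310e+00  1.289e+00] [ 0.5162 -0.0192  0.3655] yaw -0.0159 [ 0.4 -0.   0.9] [ 0.042 -0.078  0.01 ] 0.0598 0.0
turn az total 0.027 rows 1 each 0.0270 (deg -0.8)
shift units [0.033 0.002 0.894] rows 2 each [0.017 0.001 0.447]
```

Request:
arm_command --motion '[{"dx":0.03,"dy":0,"dz":0.2,"ax":0,"ay":0,"az":0.02},{"dx":0,"dy":0,"dz":0.3,"ax":0,"ay":0,"az":0},{"dx":0,"dy":0,"dz":0.25,"ax":0,"ay":0,"az":0},{"dx":0,"dy":0,"dz":0.13,"ax":0,"ay":0,"az":0},{"dx":0,"dy":0,"dz":0,"ax":0,"ay":0,"az":0},{"dx":0,"dy":0,"dz":0,"ax":0,"ay":0,"az":0}]'

```text
time_s: 35.15
tcp_pos: [0.5205, -0.0177, 0.2959]
tcp_rot: [[1.0, -0.025, 0.0], [-0.025, -1.0, -0.0], [0.0, 0.0, -1.0]]
contact_force: [-0.2, -0.2, 1.1]
grip_width: 0.06
grip_force: 0.0
```

Request:
arm_command --motion '[{"dx":0,"dy":0,"dz":0,"ax":0,"ay":0,"az":0},{"dx":0,"dy":0,"dz":0,"ax":0,"ay":0,"az":0},{"dx":0,"dy":0,"dz":0,"ax":0,"ay":0,"az":0},{"dx":0,"dy":0,"dz":0,"ax":0,"ay":0,"az":0},{"dx":0,"dy":0,"dz":0,"ax":0,"ay":0,"az":0},{"dx":0,"dy":0,"dz":0,"ax":0,"ay":0,"az":0}]' --jaw 0 --squeeze 70

```text
time_s: 35.65
tcp_pos: [0.5203, -0.0184, 0.2968]
tcp_rot: [[1.0, -0.027, 0.002], [-0.027, -1.0, -0.0], [0.002, 0.0, -1.0]]
contact_force: [-0.1, -0.1, 5.6]
grip_width: 0.0209
grip_force: 68.8
```

```bash
python3 -c "
from m import *
seebars(.008,('top',))"
```

```text
35.65 [ 2.660e-01  2.570e-01 -1.720e-01  1.000e-03 -1.140e+00  1.277e+00] [ 0.5203 -0.0184  0.2968] yaw -0.0274 [-0.1 -0.1  5.6] [-0.302  0.179 -0.013] 0.0209 68.8
```

Request:
arm_command --motion '[{"dx":0,"dy":0,"dz":0,"ax":0,"ay":0,"az":0.1},{"dx":0,"dy":0,"dz":0,"ax":0,"ay":0,"az":0.15},{"dx":0,"dy":0,"dz":0,"ax":0,"ay":0,"az":0.15},{"dx":0,"dy":0,"dz":0,"ax":0,"ay":0,"az":0.15},{"dx":0,"dy":0,"dz":0,"ax":0,"ay":0,"az":0.15},{"dx":0,"dy":0,"dz":0,"ax":0,"ay":0,"az":0.15},{"dx":0,"dy":0,"dz":0,"ax":0,"ay":0,"az":0.15},{"dx":0,"dy":0,"dz":0,"ax":0,"ay":0,"az":0.15},{"dx":0,"dy":0,"dz":0,"ax":0,"ay":0,"az":0.15},{"dx":0,"dy":0,"dz":0,"ax":0,"ay":0,"az":0.15},{"dx":0,"dy":0,"dz":0,"ax":0,"ay":0,"az":0.1},{"dx":0,"dy":0,"dz":0,"ax":0,"ay":0,"az":0}]'

```text
time_s: 36.75
tcp_pos: [0.5202, -0.0192, 0.2968]
tcp_rot: [[0.666, -0.746, 0.001], [-0.746, -0.666, -0.003], [0.003, 0.001, -1.0]]
contact_force: [-0.3, -3.8, 6.6]
grip_width: 0.0207
grip_force: 68.8
```

```bash
python3 -c "
from m import *
p=robot.read_camera('scene'); a=proj(p,[[.58,.1,.02]])[0].astype(int)
cv2.imwrite('pics/p3.png',cv2.resize(p['color'][a[1]-60:a[1]+50,a[0]-70:a[0]+80],None,fx=4,fy=4,interpolation=cv2.INTER_CUBIC))"
```

```text
36.75 [ 0.265  0.257 -0.173  0.003 -1.141  0.463] [ 0.5202 -0.0192  0.2968] yaw -0.8413 [-0.3 -3.8  6.6] [-1.985  0.243  0.166] 0.0207 68.8
```

View pics/p3.png

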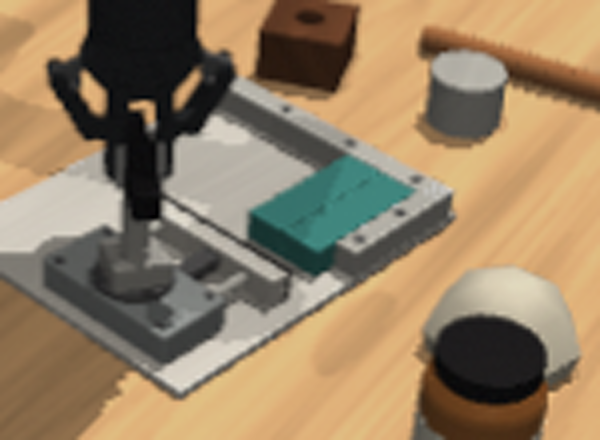

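Request:
arm_command --motion '[{"dx":0,"dy":0,"dz":0,"ax":0,"ay":0,"az":0.12},{"dx":0,"dy":0,"dz":0,"ax":0,"ay":0,"az":0.12},{"dx":0,"dy":0,"dz":0,"ax":0,"ay":0,"az":0.12},{"dx":0,"dy":0,"dz":0,"ax":0,"ay":0,"az":0.12},{"dx":0,"dy":0,"dz":0,"ax":0,"ay":0,"az":0.12},{"dx":0,"dy":0,"dz":0,"ax":0,"ay":0,"az":0.12},{"dx":0,"dy":0,"dz":0,"ax":0,"ay":0,"az":0.12},{"dx":0,"dy":0,"dz":0,"ax":0,"ay":0,"az":0.08},{"dx":0,"dy":0,"dz":0,"ax":0,"ay":0,"az":0},{"dx":0,"dy":0,"dz":0,"ax":0,"ay":0,"az":0}]'

```text
time_s: 37.63
tcp_pos: [0.5198, -0.0196, 0.2968]
tcp_rot: [[0.248, -0.969, 0.0], [-0.969, -0.248, -0.004], [0.004, 0.001, -1.0]]
contact_force: [-1.7, -5.9, 7.6]
grip_width: 0.0206
grip_force: 69.0
```

```bash
python3 j.py
```

```text
37.6333 [ 0.265  0.256 -0.173  0.004 -1.142 -0.016] [ 0.5198 -0.0196  0.2968] yaw -1.3204 [-1.7 -5.9  7.6] [-2.432  0.856  0.143] 0.0206 69.0
```

Request:
arm_command --motion '[{"dx":0,"dy":0,"dz":0,"ax":0,"ay":0,"az":0.06},{"dx":0,"dy":0,"dz":0,"ax":0,"ay":0,"az":0.06},{"dx":0,"dy":0,"dz":0,"ax":0,"ay":0,"az":0},{"dx":0,"dy":0,"dz":0,"ax":0,"ay":0,"az":0}]'

```text
time_s: 37.97
tcp_pos: [0.5198, -0.0196, 0.2968]
tcp_rot: [[0.187, -0.982, -0.0], [-0.982, -0.187, -0.004], [0.004, 0.001, -1.0]]
contact_force: [-2.8, -6.6, 7.3]
grip_width: 0.021
grip_force: 69.0
```

```bash
python3 j.py
```

```text
37.9667 [ 0.265  0.256 -0.173  0.004 -1.142 -0.079] [ 0.5198 -0.0196  0.2968] yaw -1.3832 [-2.8 -6.6  7.3] [-2.453  0.961  0.182] 0.021 69.0
```

Request:
arm_command --motion '[{"dx":0,"dy":0,"dz":0,"ax":0,"ay":0,"az":0.06},{"dx":0,"dy":0,"dz":0,"ax":0,"ay":0,"az":0.06},{"dx":0,"dy":0,"dz":0,"ax":0,"ay":0,"az":0},{"dx":0,"dy":0,"dz":0,"ax":0,"ay":0,"az":0}]'

```text
time_s: 38.3
tcp_pos: [0.5197, -0.0197, 0.2968]
tcp_rot: [[0.124, -0.992, -0.0], [-0.992, -0.124, -0.004], [0.004, 0.001, -1.0]]
contact_force: [-1.9, -5.1, 7.7]
grip_width: 0.0212
grip_force: 69.0
```

```bash
python3 j.py
```

```text
38.3 [ 0.265  0.256 -0.173  0.004 -1.143 -0.142] [ 0.5197 -0.0197  0.2968] yaw -1.4461 [-1.9 -5.1  7.7] [-2.476  1.065  0.187] 0.0212 69.0
```

Request:
arm_command --motion '[{"dx":0,"dy":0,"dz":0,"ax":0,"ay":0,"az":0.06},{"dx":0,"dy":0,"dz":0,"ax":0,"ay":0,"az":0.04},{"dx":0,"dy":0,"dz":0,"ax":0,"ay":0,"az":0},{"dx":0,"dy":0,"dz":0,"ax":0,"ay":0,"az":0}]'

```text
time_s: 38.63
tcp_pos: [0.5197, -0.0196, 0.2968]
tcp_rot: [[0.073, -0.997, -0.0], [-0.997, -0.073, -0.004], [0.004, 0.001, -1.0]]
contact_force: [-2.2, -6.5, 7.5]
grip_width: 0.0211
grip_force: 69.0
```

```bash
python3 j.py
```

```text
38.6333 [ 0.265  0.256 -0.173  0.004 -1.143 -0.194] [ 0.5197 -0.0196  0.2968] yaw -1.498 [-2.2 -6.5  7.5] [-2.474  1.143  0.281] 0.0211 69.0
```

Request:
arm_command --motion '[{"dx":0,"dy":0,"dz":0,"ax":0,"ay":0,"az":0.05},{"dx":0,"dy":0,"dz":0,"ax":0,"ay":0,"az":0},{"dx":0,"dy":0,"dz":0,"ax":0,"ay":0,"az":0}]'

```text
time_s: 38.88
tcp_pos: [0.5196, -0.0196, 0.2968]
tcp_rot: [[0.047, -0.999, -0.001], [-0.999, -0.047, -0.004], [0.004, 0.001, -1.0]]
contact_force: [-2.7, -5.4, 6.9]
grip_width: 0.0208
grip_force: 69.0
```

```bash
python3 j.py
```

```text
38.8833 [ 0.265  0.256 -0.173  0.004 -1.143 -0.22 ] [ 0.5196 -0.0196  0.2968] yaw -1.5241 [-2.7 -5.4  6.9] [-2.518  1.184  0.383] 0.0208 69.0
```

Request:
arm_command --motion '[{"dx":0,"dy":0,"dz":0,"ax":0,"ay":0,"az":0.05},{"dx":0,"dy":0,"dz":0,"ax":0,"ay":0,"az":0.01},{"dx":0,"dy":0,"dz":0,"ax":0,"ay":0,"az":0},{"dx":0,"dy":0,"dz":0,"ax":0,"ay":0,"az":0}]'

```text
time_s: 39.22
tcp_pos: [0.5196, -0.0196, 0.2968]
tcp_rot: [[0.016, -1.0, -0.001], [-1.0, -0.016, -0.004], [0.004, 0.001, -1.0]]
contact_force: [-2.5, -5.8, 8.1]
grip_width: 0.0207
grip_force: 68.9
```

```bash
python3 j.py
```

```text
39.2167 [ 0.265  0.256 -0.173  0.004 -1.143 -0.251] [ 0.5196 -0.0196  0.2968] yaw -1.555 [-2.5 -5.8  8.1] [-2.518  1.204  0.523] 0.0207 68.9
```

Request:
arm_command --motion '[{"dx":0.01,"dy":0,"dz":0,"ax":0,"ay":0,"az":-0.1},{"dx":0,"dy":0,"dz":0,"ax":0,"ay":0,"az":-0.12},{"dx":0,"dy":0,"dz":0,"ax":0,"ay":0,"az":0},{"dx":0,"dy":0,"dz":0,"ax":0,"ay":0,"az":0}]'

```text
time_s: 39.55
tcp_pos: [0.5198, -0.02, 0.2968]
tcp_rot: [[0.13, -0.992, 0.0], [-0.992, -0.13, -0.002], [0.002, 0.0, -1.0]]
contact_force: [-1.6, -3.6, 7.5]
grip_width: 0.0209
grip_force: 69.1
```

```bash
python3 j.py
```

```text
39.55 [ 0.264  0.256 -0.173  0.003 -1.142 -0.135] [ 0.5198 -0.02    0.2968] yaw -1.4407 [-1.6 -3.6  7.5] [-1.623  1.078  0.067] 0.0209 69.1
```

Request:
arm_command --motion '[{"dx":0,"dy":0,"dz":-0.1,"ax":0,"ay":0,"az":0},{"dx":0,"dy":0,"dz":-0.15,"ax":0,"ay":0,"az":0},{"dx":0,"dy":0,"dz":-0.2,"ax":0,"ay":0,"az":0},{"dx":0,"dy":0,"dz":-0.3,"ax":0,"ay":0,"az":0},{"dx":0,"dy":0,"dz":-0.2,"ax":0,"ay":0,"az":0},{"dx":0,"dy":0,"dz":0,"ax":0,"ay":0,"az":0},{"dx":0,"dy":0,"dz":0,"ax":0,"ay":0,"az":0}]'

```text
time_s: 40.13
tcp_pos: [0.5198, -0.0187, 0.3717]
tcp_rot: [[0.129, -0.992, 0.001], [-0.992, -0.129, 0.002], [-0.002, -0.001, -1.0]]
contact_force: [0.8, -0.0, -3.5]
grip_width: 0.0207
grip_force: 69.6
```

```bash
python3 -c "
from m import *
plan(.4424,.3690,.37)"
```

```text
40.1333 [ 2.650e-01  2.090e-01 -3.600e-02 -1.000e-03 -1.325e+00 -1.350e-01] [ 0.5198 -0.0187  0.3717] yaw -1.4416 [ 0.8 -0.  -3.5] [-0.01   0.097  0.001] 0.0207 69.6
shift units [-4.931  0.336  0.021] rows 10 each [-0.493  0.034  0.002]
```

Request:
arm_command --motion '[{"dx":-0.2,"dy":0.01,"dz":0,"ax":0,"ay":0,"az":0},{"dx":-0.4,"dy":0.03,"dz":0,"ax":0,"ay":0,"az":0},{"dx":-0.5,"dy":0.04,"dz":0,"ax":0,"ay":0,"az":0},{"dx":-0.5,"dy":0.04,"dz":0,"ax":0,"ay":0,"az":0},{"dx":-0.5,"dy":0.04,"dz":0,"ax":0,"ay":0,"az":0},{"dx":-0.5,"dy":0.04,"dz":0,"ax":0,"ay":0,"az":0},{"dx":-0.5,"dy":0.04,"dz":0,"ax":0,"ay":0,"az":0},{"dx":-0.5,"dy":0.04,"dz":0,"ax":0,"ay":0,"az":0},{"dx":-0.5,"dy":0.03,"dz":0,"ax":0,"ay":0,"az":0},{"dx":-0.5,"dy":0.03,"dz":0,"ax":0,"ay":0,"az":0},{"dx":-0.33,"dy":0,"dz":0,"ax":0,"ay":0,"az":0},{"dx":0,"dy":0,"dz":0,"ax":0,"ay":0,"az":0}]'

```text
time_s: 41.13
tcp_pos: [0.4405, 0.373, 0.3683]
tcp_rot: [[0.133, -0.991, -0.004], [-0.991, -0.133, -0.002], [0.001, 0.004, -1.0]]
contact_force: [0.2, -0.8, -2.3]
grip_width: 0.021
grip_force: 69.3
```

```bash
python3 -c "
from m import *
seebars(.008)
p=robot.read_camera('scene')
h=robot.masks_of('holder',p); k=robot.masks_of('key',p)
if h: print('holder',fit([(p,h[0]['mask'].astype(np.float32))],[box(.075,.075,0,.05)],[.442,.370,.29]))
z=s['tcp_pos'][2]-.257
K1=[a+[0,0,z] for a in [box(.11,.022,.086,.11),box(.02,.02,.024,.086),box(.016,.016,.008,.024),box(.008,.008,0,.01)]]
for m in k[:2]: print('key',m['p'],fit([(p,m['mask'].astype(np.float32))],K1,[*s['tcp_pos'][:2],-1.44]))
plan(.4424,.3690,.32)"
```

```text
41.1333 [ 0.973  0.323  0.11  -0.002 -1.362 -0.839] [0.4405 0.373  0.3683] yaw -1.4375 [ 0.2 -0.8 -2.3] [-0.053 -0.116  0.013] 0.021 69.3
top 0.92 793 [0.5719 0.162  1.3692] corner frame mm -53.0 -60.5 rel yaw -0.015 iou 0.942
top 0.76 608 [0.6102 0.1546 1.3051] corner frame mm -13.9 -60.6 rel yaw -0.079 iou 0.759
scene 0.78 246 [0.5998 0.1727 1.6027] corner frame mm -27.5 -44.8 rel yaw 0.219 iou 0.573
scene 0.75 230 [0.565  0.1817 1.6071] corner frame mm -63.4 -42.4 rel yaw 0.223 iou 0.548
holder (array([0.4430522 , 0.37072987, 0.31930612]), np.float64(0.9551606178283691))
key 0.57 (array([ 0.43802422,  0.36990353, -1.29609478]), np.float64(0.6880639791488647))
shift units [-0.018 -0.003  0.644] rows 2 each [-0.009 -0.002  0.322]
```

Request:
arm_command --motion '[{"dx":-0.02,"dy":0,"dz":0.2,"ax":0,"ay":0,"az":0},{"dx":0,"dy":0,"dz":0.3,"ax":0,"ay":0,"az":0},{"dx":0,"dy":0,"dz":0.2,"ax":0,"ay":0,"az":0},{"dx":0,"dy":0,"dz":0.1,"ax":0,"ay":0,"az":0},{"dx":0,"dy":0,"dz":0.1,"ax":0,"ay":0,"az":0},{"dx":0,"dy":0,"dz":0,"ax":0,"ay":0,"az":0},{"dx":0,"dy":0,"dz":0,"ax":0,"ay":0,"az":0}]'

```text
time_s: 42.07
tcp_pos: [0.4422, 0.37, 0.3003]
tcp_rot: [[0.129, -0.992, 0.001], [-0.992, -0.129, 0.0], [-0.0, -0.001, -1.0]]
contact_force: [-0.2, -0.2, -2.1]
grip_width: 0.0212
grip_force: 69.3
```

```bash
python3 j.py
```

```text
42.0667 [ 0.968  0.358 -0.017  0.    -1.195 -0.839] [0.4422 0.37   0.3003] yaw -1.4417 [-0.2 -0.2 -2.1] [ 0.027 -0.013 -0.004] 0.0212 69.3
```

Request:
arm_command --motion '[{"dx":0,"dy":0,"dz":0.1,"ax":0,"ay":0,"az":0},{"dx":0,"dy":0,"dz":0.1,"ax":0,"ay":0,"az":0},{"dx":0,"dy":0,"dz":0.1,"ax":0,"ay":0,"az":0},{"dx":0,"dy":0,"dz":0.07,"ax":0,"ay":0,"az":0},{"dx":0,"dy":0,"dz":0,"ax":0,"ay":0,"az":0},{"dx":0,"dy":0,"dz":0,"ax":0,"ay":0,"az":0}]'

```text
time_s: 42.57
tcp_pos: [0.4418, 0.37, 0.2693]
tcp_rot: [[0.129, -0.992, -0.001], [-0.992, -0.129, -0.001], [0.001, 0.001, -1.0]]
contact_force: [0.5, -0.3, -3.2]
grip_width: 0.0208
grip_force: 69.3
```

```bash
python3 j.py
```

```text
42.5667 [ 0.968  0.382 -0.065  0.    -1.125 -0.839] [0.4418 0.37   0.2693] yaw -1.4415 [ 0.5 -0.3 -3.2] [-0.299 -0.183  0.022] 0.0208 69.3
```

Lower the last 2 mm, release, and lift away.

Request:
arm_command --motion '[{"dx":0,"dy":0,"dz":0.02,"ax":0,"ay":0,"az":0},{"dx":0,"dy":0,"dz":0.01,"ax":0,"ay":0,"az":0},{"dx":0,"dy":0,"dz":0,"ax":0,"ay":0,"az":0}]'

```text
time_s: 42.82
tcp_pos: [0.442, 0.3702, 0.2678]
tcp_rot: [[0.129, -0.992, 0.001], [-0.992, -0.129, 0.0], [-0.0, -0.001, -1.0]]
contact_force: [0.8, -0.5, -3.4]
grip_width: 0.0208
grip_force: 69.3
```

Request:
arm_command --motion '[{"dx":0,"dy":0,"dz":0,"ax":0,"ay":0,"az":0},{"dx":0,"dy":0,"dz":0,"ax":0,"ay":0,"az":0},{"dx":0,"dy":0,"dz":0,"ax":0,"ay":0,"az":0},{"dx":0,"dy":0,"dz":0,"ax":0,"ay":0,"az":0},{"dx":0,"dy":0,"dz":-0.2,"ax":0,"ay":0,"az":0},{"dx":0,"dy":0,"dz":-0.4,"ax":0,"ay":0,"az":0},{"dx":0,"dy":0,"dz":-0.4,"ax":0,"ay":0,"az":0},{"dx":0,"dy":0,"dz":-0.4,"ax":0,"ay":0,"az":0},{"dx":0,"dy":0,"dz":-0.3,"ax":0,"ay":0,"az":0},{"dx":0,"dy":0,"dz":0,"ax":0,"ay":0,"az":0}]' --jaw 0.7

```text
time_s: 43.65
tcp_pos: [0.4426, 0.3704, 0.4102]
tcp_rot: [[0.129, -0.992, 0.008], [-0.992, -0.129, 0.008], [-0.007, -0.009, -1.0]]
contact_force: [-0.1, -0.3, 1.5]
grip_width: 0.0596
grip_force: 0.0
```

Request:
arm_command --motion '[{"dx":0,"dy":-0.3,"dz":0,"ax":0,"ay":0,"az":0},{"dx":0,"dy":-0.45,"dz":0,"ax":0,"ay":0,"az":0},{"dx":0,"dy":-0.45,"dz":0,"ax":0,"ay":0,"az":0},{"dx":-0.3,"dy":-0.3,"dz":0,"ax":0,"ay":0,"az":0},{"dx":-0.4,"dy":-0.2,"dz":0,"ax":0,"ay":0,"az":0},{"dx":-0.3,"dy":-0.2,"dz":0,"ax":0,"ay":0,"az":0},{"dx":0,"dy":0,"dz":0,"ax":0,"ay":0,"az":0},{"dx":0,"dy":0,"dz":0,"ax":0,"ay":0,"az":0}]'

```text
time_s: 44.32
tcp_pos: [0.5829, 0.4708, 0.4]
tcp_rot: [[0.13, -0.992, -0.003], [-0.992, -0.13, -0.003], [0.002, 0.003, -1.0]]
contact_force: [0.2, 0.4, 0.2]
grip_width: 0.0598
grip_force: 0.0
```

```bash
python3 -c "
from m import *
seebars(.008,('top',))
P=cam()
for p in P:
  k=robot.masks_of('key',p)
  K1=[box(.11,.022,.096,.12),box(.02,.02,.05,.1)]
  if k: print('key',k[0]['p'],fit([(p,k[0]['mask'].astype(np.float32))],K1,[.442,.370,-1.44]))
a=cv2.resize(P[0]['color'][180:310,140:350],None,fx=3.5,fy=3.5,interpolation=cv2.INTER_CUBIC)
cv2.imwrite('pics/fin.png',a[:600])"
```

```text
44.3167 [ 0.887  0.7    0.806 -0.    -1.681 -0.757] [0.5829 0.4708 0.4   ] yaw -1.4406 [0.2 0.4 0.2] [-0.053  0.012  0.016] 0.0598 0.0
top 0.82 600 [0.6102 0.1566 1.2857] corner frame mm -14.4 -58.7 rel yaw -0.098 iou 0.751
top 0.78 757 [0.5709 0.1627 1.358 ] corner frame mm -54.1 -60.0 rel yaw -0.026 iou 0.93
key 0.64 (array([ 0.44065924,  0.37154618, -1.43382806]), np.float64(0.8878514170646667))
key 0.59 (array([ 0.43901967,  0.37285116, -1.4018468 ]), np.float64(0.8216202855110168))
```

View pics/fin.png

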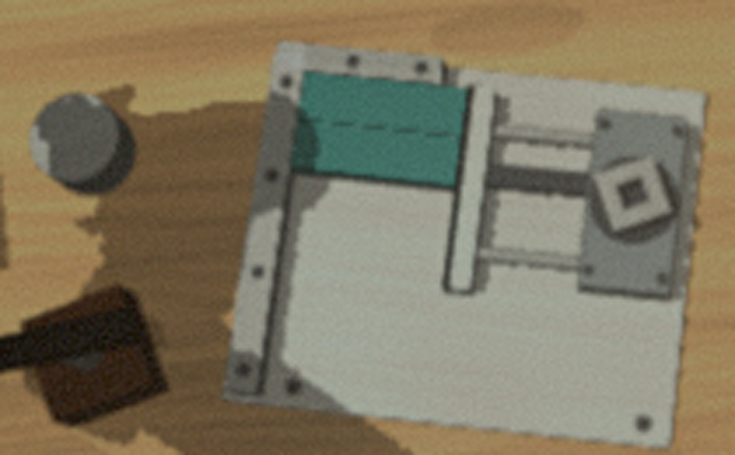

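The final picture shows both bars flush at the corner with the jaw closed on their free ends. The key stands in its block at lower left, at about (85,345). I'll let a couple of seconds pass, compare the pictures for any knock, then hand in.

Request:
arm_command --motion '[{"dx":0,"dy":0,"dz":0,"ax":0,"ay":0,"az":0},{"dx":0,"dy":0,"dz":0,"ax":0,"ay":0,"az":0},{"dx":0,"dy":0,"dz":0,"ax":0,"ay":0,"az":0},{"dx":0,"dy":0,"dz":0,"ax":0,"ay":0,"az":0},{"dx":0,"dy":0,"dz":0,"ax":0,"ay":0,"az":0},{"dx":0,"dy":0,"dz":0,"ax":0,"ay":0,"az":0},{"dx":0,"dy":0,"dz":0,"ax":0,"ay":0,"az":0},{"dx":0,"dy":0,"dz":0,"ax":0,"ay":0,"az":0},{"dx":0,"dy":0,"dz":0,"ax":0,"ay":0,"az":0},{"dx":0,"dy":0,"dz":0,"ax":0,"ay":0,"az":0},{"dx":0,"dy":0,"dz":0,"ax":0,"ay":0,"az":0},{"dx":0,"dy":0,"dz":0,"ax":0,"ay":0,"az":0}]'

```text
time_s: 45.62
tcp_pos: [0.5823, 0.4691, 0.4036]
tcp_rot: [[0.129, -0.992, -0.0], [-0.992, -0.129, -0.0], [0.0, 0.0, -1.0]]
contact_force: [0.0, 0.7, 0.3]
grip_width: 0.0599
grip_force: 0.0
```

```bash
python3 - <<'E'
from m import *
p0=robot.read_camera('top')['color'].astype(float)
for _ in range(30): p=robot.read_camera('top')
d=np.abs(p['color']-p0).mean(2); d=cv2.blur(d,(5,5)); print(d.max(),d[180:310,140:350].max())
seebars(.008,('top',))
T=lambda u,v:(u/3.5+140,v/3.5+180)
# bar pair: outline corners in the final view, at top z .034
W=ray(p,[T(306,72),T(468,88),T(455,186),T(292,173)],.034)
print([tuple(np.round(1e3*np.array(tojig(*w[:2])),1)) for w in W])
E
```

```text
45.6167 [ 0.886  0.695  0.805 -0.    -1.681 -0.757] [0.5823 0.4691 0.4036] yaw -1.4414 [0.  0.7 0.3] [ 0.001 -0.056  0.007] 0.0599 0.0
11.213333333333335 8.946666666666667
top 0.91 739 [ 0.5703  0.1635 -1.7719] corner frame mm -54.8 -59.3 rel yaw -0.014 iou 0.894
[(np.float64(-1.0), np.float64(-5.8)), (np.float64(-2.1), np.float64(-124.1)), (np.float64(-74.4), np.float64(-123.5)), (np.float64(-76.1), np.float64(-6.2))]
```

```bash
python3 -c "
from station import robot
print(robot.hand_in())"
```

```text
the job is handed in; nothing more can be done
None
```

I wound the jaw fully back, laid both teal bars home against the fence, the stop and each other, clamped the jaw at about 0.52 Nm, stood the key back in its block, and handed the job in; I saw no knock to a bar.

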